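# Change over the tins in the kitchen's ultraviolet steriliser

## Task

Change over the kitchen tins in the ultraviolet steriliser: with its cover still shut, press the red mushroom stop button until it latches down, then slide the cover fully open, take the green tin out and stand it in the middle of the cork mat, and stand every cream tin upright on the floor of the tub. Slide the cover fully shut, and only then turn the red button clockwise so that it springs up again; the cover must never be open while the button is up. Leave the other kitchen things where they are.

Things in the scene. Friction and masses are not known exactly. Their poses are not given: they have to be found in the camera images.
- steriliser: Low white steriliser, fixed. Origin on the table under its tub's centre; x from its front (robot's side) to its rear, z up. Tub inside 170 (x) by 280 mm (y), floor 8 mm above the table, 10 mm walls 70 mm high; room for three tins with long sides along x, at y = -85, 0, 85 mm. Solid housing 70 mm high behind it, x 85 to 290 mm: the cover slides over it.
- cover (a joint): Slide of the flat clear cover in an aluminium frame over the tub, m: 0 = shut, grows along the steriliser's +x (away from the robot), 0.18 = fully open. Friction about 2 N; stays where left. Plate 190 mm (x) by 288 mm (y), 72 to 80 mm above the table.
- cover_handle (a point): Centre of the top of the cover's black upright handle bar, 116 mm above the table: 16 mm thick (along the steriliser's x), 80 mm long (its y), standing 36 mm above the cover's plate, 75 mm in front of the plate's centre. Moves with the cover; axes parallel to the steriliser's.
- stop_box: Yellow control box of the steriliser, fixed on the table, 110 x 110 x 60 mm high, with the red mushroom button standing on the middle of its top. Origin: centre of its underside, z up.
- stop_push (a joint): Travel of the red mushroom button, m: 0 = up, grows downward to its stop at 0.012. A spring (2 N) drives it up. Pressed fully home (about 6 N at first, then it snaps) it latches, and stays down at about 0.011 when released.
- stop_turn (a joint): Turn of the red mushroom head, rad: 0 at the start, grows clockwise seen from above to a stop at 1.2; light friction (0.02 N m), stays where left. While the button is latched, a turn past about 0.5 frees the latch and it springs up (if still gripped, when let go). Can be turned at constant height.
- stop_top (a point): Centre of the top of the red round mushroom head, 44 mm in diameter, 18 mm high, on a 20 mm neck; 112 mm above the table when up, about 101 mm when latched. Clear space under the head: 34 mm up, 23 mm latched. A white bar is marked on it.
- mat: Cork drying mat fixed on the table, 170 (its x) x 150 (its y) x 6 mm thick. Origin: centre of its underside, z up.
- tin_green: Green open-topped tin with white rim, 100 mm (its x) x 50 mm (its y) x 45 mm high, walls and floor 4 mm, 150 g, already sterilised; stands in the tub at the start. Origin: centre of its underside, z up when upright. Can be gripped from above across its 50 mm width.
- tin1: Cream open-topped tin with red rim, waiting to be sterilised (may be absent), standing on the table at the start: 100 mm (its x) x 50 mm (its y) x 45 mm high, walls and floor 4 mm, 150 g. Origin: centre of its underside, z up when upright.
- tin2: Cream open-topped tin with red rim, waiting to be sterilised (may be absent), standing on the table at the start: 100 mm (its x) x 50 mm (its y) x 45 mm high, walls and floor 4 mm, 150 g. Origin: centre of its underside, z up when upright.
- tin3: Cream open-topped tin with red rim, waiting to be sterilised (may be absent), standing on the table at the start: 100 mm (its x) x 50 mm (its y) x 45 mm high, walls and floor 4 mm, 150 g. Origin: centre of its underside, z up when upright.
- mug: Blue mug, 76 mm wide, 85 mm high, bystander. Origin: centre of its underside.
- bowl: Pink bowl, 100 mm wide, 50 mm high, bystander. Origin: centre of its underside.
- bottle: Clear bottle with red cap, 60 mm wide, 170 mm high, bystander. Origin: centre of its underside.
- carton: Yellow carton, 60 x 100 x 130 mm high, bystander. Origin: centre of its underside.
- jar: Amber jar with brass lid, 70 mm wide, 90 mm high, bystander. Origin: centre of its underside.
- spoon: Wooden spoon lying on the table, bystander. Origin: under its middle.
Not all that is in view belongs to the job. What is shaped like the tin1 but pink is not meant. What is shaped like the tin2 but purple is not meant.

How it is judged:
By the outcome, as a careful person would: the job done as asked, in the order asked, and still so for the second after the job is handed in, with the robot touching nothing.
Of tin1, tin2, tin3 only 2 to 3 are there at a start; the rules pass over those that are not, and their reading is None.
At some moment in a run one of tin1, tin2, tin3, tin_green may be knocked a few centimetres aside while the robot is not near it.
Once in a run the grip may slacken for a moment while it holds something.
It also fails if it takes over 210 s, if anything falls off the work surface, if the arm or the gripper's body presses on something with over 40 N, if the wrist force passes 120 N, or if a joint passes its speed limit or range.

## Robot

A 6-joint arm with a two-finger parallel gripper is mounted at the origin on the work surface. World frame = base frame: x ahead of the robot, y to its left, z up, the work surface at z = 0. Lengths are in m, angles in rad, forces in N, time in s.
With the tool pointing down it reaches from about 0.225 to 0.725 m from the base axis. Payload 3.1 kg.
Tool frame: the origin (TCP) lies on the front face of the gripper's body, between the roots of the fingers; the fingertips stand 73 mm ahead of it and the grasp point (between the pads) lies 54 mm ahead of it; z points along the fingers, x is the direction in which the jaws open and shut, and the axes are right-handed (so a half turn about z gives the same grasp; the last joint's range is limited). The gripper opens to 85 mm and grips with 20 to 120 N. Pads are 22 mm wide; open, the fingers measure 114 mm over their backs; the gripper's body (76 mm by 85 mm) begins 54 mm behind the grasp point. The pads swing forward as they close: fully open they stand 13 mm farther back than shut.
Start: joints at [-1.269, 0.048, 0.099, 1.622, 0, 1.443], TCP at [0.219, -0.477, 0.304] pointing down, gripper open.
Joint ranges: [-2.91, 2.91], [-0.99, 1.94], [-1.21, 1.42], [-2.12, 2.29], [-1.49, 1.47], [-3.14, 3.14]. Speed limits (rad/s): [2.79, 2.79, 3.14, 3.14, 3.14, 3.14].

## Interface

Orientations are given as [roll, pitch, yaw] about the fixed x, y, z axes, in that order (R = Rz(yaw) Ry(pitch) Rx(roll)).
In Python, from workcell import monitor, camera, job gives the robot as it stands. The module is installed in compiled form; this text tells all that it offers.
- The arm moves only by the tool apply_moves, never from a script. Its argument "plan" is a list of rows, each a list of 7 numbers: the shift along the tool's x, y, z in mm, then the turn, a rotation vector about the tool's x, y, z in rad, then the closure, from 0 (fully open) to 1 (shut). In form: [[tx, ty, tz, wx, wy, wz, jaw], ...]. A call has 1 to 8 rows; each row is the pose to reach, as a shift and turn from the pose measured when the call began, along the tool's axes at that moment; what a row does not reach only later rows make up. A row lasts 1/8 s, in which the tool goes at most 62.5 mm and 10.7 degrees, less where a joint would pass 70% of its speed; a pose out of reach is approached as far as the arm can. A call with a gripper value outside its range is refused whole. The fingers move at their own pace and stop on an object; "newtons" is the grip in N (left out, the last holds). Time passes only in rows, so rows that repeat a pose let the fingers close. It gives the time, the measured TCP pose, the force and the opening at its end, in the units of the state.
- monitor.state(): the state, without advancing time (a new reading comes with each control period).
- camera(name): name is "scene" or "top" or "wrist"; returns a dict with "color" (400x640x3 uint8, red, green, blue), "camera_matrix" (3x3 intrinsics, pixels), "rvec" (rotation vector, rad) and "tvec" (3), from world to camera coordinates, as OpenCV has them. Camera axes: x right, y down, z forward; pixel columns grow to the right and rows downward; lengths in m; the calibration is good to about 2 mm. A picture is of the moment at which its call begins. There is no depth.
- job.finish_job(): hands the job in, once; it reports no verdict.
The state is a dict: "time": time; "joints": joint angles; "joint_velocities": joint speeds; "joint_efforts": joint torques, N m; "tcp_pos": TCP position; "eef_rot": TCP orientation; "wrist_force": force on the tool from outside, world axes, zero at the start; "moment": the same for the moment, N m; "width": finger opening in m.
Only numpy, scipy, OpenCV 4.12 (cv2) and the standard library are available. Lean on these libraries where they do the work, as an engineer would, in place of code of your own. Each camera call takes 0.05 s, during which the arm holds its last target.

## Working session

There is one attempt and no reset: what is moved stays moved. The work goes in short steps, Python scripts to look and compute and a tool call to move; the robot and the scene stay as the last step left them, time stands still between calls to the robot, and variables do not carry over. Pictures are saved under pics/ and viewed, and the job is handed in when it is done.

Besides the shell and the picture viewer there is one more tool, called after "Call:" as name(argument=value, ...), one argument or row to a line, values as JSON. apply_moves: Moves the arm, as the interface text tells. Its arguments: {"type":"object","properties":{"plan":{"type":"array"},"newtons":{"type":"number"}},"required":["plan"]}

```bash
mkdir -p pics
cat > h.py <<'E'
import numpy as np, cv2
from workcell import monitor, camera, job
def snap(n,tag):
    c=camera(n); cv2.imwrite(f'pics/{tag}.png',c['color'][:,:,::-1]); 
    np.savez(f'pics/{tag}.npz',**c); return c
def load(tag): return dict(np.load(f'pics/{tag}.npz'))
def ray(c,uv,z):
    R=cv2.Rodrigues(np.array(c['rvec'],float))[0]; t=np.array(c['tvec'],float).ravel()
    K=np.array(c['camera_matrix'])
    o=-R.T@t; d=R.T@np.linalg.inv(K)@np.array([uv[0],uv[1],1.])
    s=(z-o[2])/d[2]; return o+s*d
def proj(c,P):
    return cv2.projectPoints(np.array(P,float).reshape(-1,3),np.array(c['rvec'],float),np.array(c['tvec'],float),np.array(c['camera_matrix'],float),None)[0].reshape(-1,2)
def st():
    s=monitor.state()
    for k in ['time','tcp_pos','eef_rot','joints','wrist_force','width']: print(k,np.round(s[k],4))
    return s
E
python3 - <<'E'
from h import *
st()
for n in ['scene','top','wrist']:
    c=snap(n,n+'0'); R=cv2.Rodrigues(np.array(c['rvec'],float))[0]; print(n,-R.T@np.array(c['tvec']).ravel(), R[2])
E
```

```text
time 0.0
tcp_pos [ 0.2186 -0.4768  0.3027]
eef_rot [-3.1413e+00  2.3000e-03 -1.1410e+00]
joints [-1.2688  0.0487  0.0976  1.622  -0.      1.443 ]
wrist_force [-0.0057 -1.033   0.3875]
width 0.0856
scene [ 1.12856887 -0.3792068   0.75383493] [-0.67642873  0.35814899 -0.6435631 ]
top [ 0.42683871 -0.02176403  1.12793055] [ 0.04391569 -0.00257838 -0.99903191]
wrist [ 0.288316   -0.44583358  0.37192303] [-0.27237322 -0.12259458 -0.95434972]
```

View pics/top0.png

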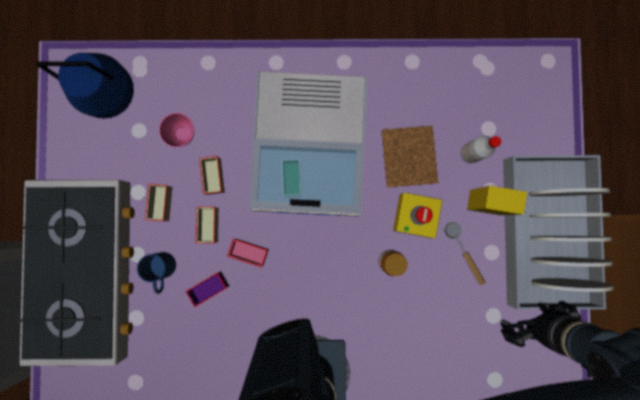

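View pics/scene0.png

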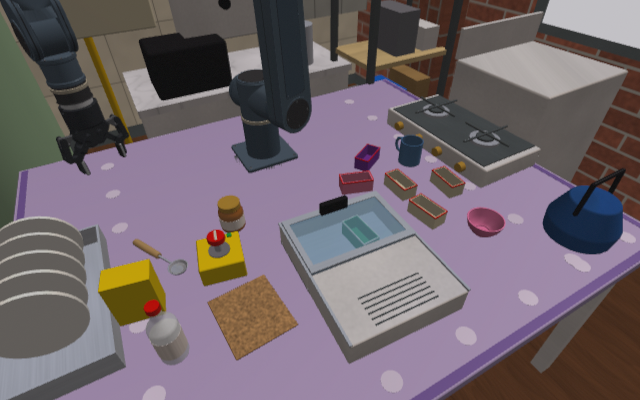

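View pics/wrist0.png

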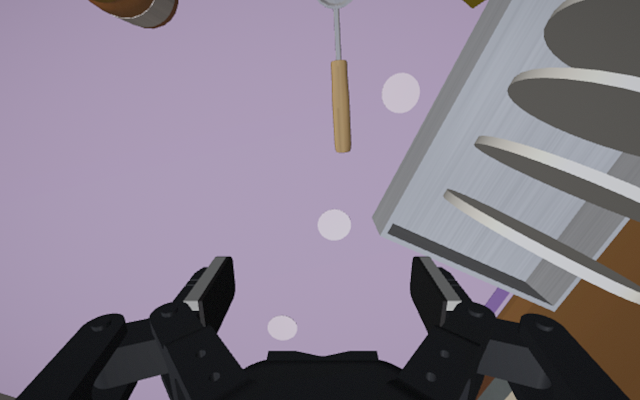

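The top view shows three cream tins at (212,175), (158,202) and (206,225). Lookalikes are the pink tin (248,252) and the purple one (208,289). The green tin is under the cover at (291,178), the red button at (423,214), the other red thing (bottle cap) at (495,142), and the cork mat at (410,156). I choose the red-rimmed cream tins, and the red head on the yellow box.

```bash
cat > m.py <<'E'
from h import *
def rects(c,lo,hi,z,amin=60,show=True,roi=None):
    hsv=cv2.cvtColor(c['color'],cv2.COLOR_RGB2HSV)
    m=cv2.inRange(hsv,np.array(lo),np.array(hi))
    if roi is not None:
        k=np.zeros_like(m); x0,y0,x1,y1=roi; k[y0:y1,x0:x1]=255; m&=k
    m=cv2.morphologyEx(m,cv2.MORPH_CLOSE,np.ones((3,3)))
    out=[]
    for q in cv2.findContours(m,cv2.RETR_EXTERNAL,cv2.CHAIN_APPROX_NONE)[0]:
        if cv2.contourArea(q)<amin: continue
        P=np.array([ray(c,p[0],z)[:2] for p in q],np.float32)
        (cx,cy),(w,h),a=cv2.minAreaRect(P*1000)
        if w<h: w,h,a=h,w,a+90
        px=q.reshape(-1,2).mean(0)
        out.append((cx,cy,w,h,a,*px))
        if show: print('px',px.round(),'xy',round(cx,1),round(cy,1),'size',round(w,1),round(h,1),'long axis deg',round((a+90)%180-90,1))
    return out
E
python3 - <<'E'
from m import *
c=load('top0')
hsv=cv2.cvtColor(c['color'],cv2.COLOR_RGB2HSV)
for p in [(212,175),(158,202),(206,225),(206,207),(291,178),(410,156),(423,207),(400,205),(305,203),(260,180),(252,190),(248,252)]: print(p,hsv[p[1],p[0]])
print('cream');rects(c,(14,40,110),(40,160,255),.02,roi=(130,130,240,260))
print('green');rects(c,(70,60,60),(92,255,255),.053,roi=(260,140,360,212))
print('mat');rects(c,(5,60,60),(20,255,220),.006,roi=(360,100,450,195))
print('box');rects(c,(20,120,80),(32,255,255),.06,roi=(380,180,460,245))
print('red');rects(c,(0,150,100),(6,255,255),.112,roi=(400,190,460,245),amin=20)
print('handle');rects(c,(0,0,0),(180,255,40),.116,roi=(270,180,350,215),amin=20)
big=cv2.resize(c['color'][120:260,130:460],None,fx=2.4,fy=2.4,interpolation=cv2.INTER_CUBIC);cv2.imwrite('pics/crop0.png',big[:,:,::-1])
for uv in [(258,71),(366,76),(361,214),(251,210)]: print(uv,ray(c,uv,.075).round(3))
E
```

```text
(212, 175) [ 31  45 166]
(158, 202) [ 35  40 167]
(206, 225) [ 31  49 166]
(206, 207) [  8  73 147]
(291, 178) [ 88 113 120]
(410, 156) [ 13 143  98]
(423, 207) [  8 206 136]
(400, 205) [ 25 221 120]
(305, 203) [ 0 43 18]
(260, 180) [104  79 146]
(252, 190) [111  32 134]
(248, 252) [170 124 165]
cream
px [206. 226.] xy 425.2 295.8 size 94.8 39.5 long axis deg -2.6
px [158. 204.] xy 489.2 430.3 size 94.2 27.3 long axis deg -5.9
px [212. 176.] xy 564.0 278.8 size 87.9 33.0 long axis deg 6.9
green
px [292. 177.] xy 553.7 50.5 size 95.5 44.6 long axis deg 3.0
mat
px [409. 156.] xy 619.9 -288.5 size 166.8 146.9 long axis deg 4.5
box
px [418. 215.] xy 448.0 -295.4 size 116.0 108.0 long axis deg 78.8
red
px [423. 215.] xy 447.6 -296.5 size 39.0 38.5 long axis deg -45.7
handle
px [305. 203.] xy 480.7 11.1 size 72.8 11.0 long axis deg 86.8
(258, 71) [0.845 0.139 0.075]
(366, 76) [ 0.83  -0.157  0.075]
(361, 214) [ 0.451 -0.139  0.075]
(251, 210) [0.464 0.158 0.075]
```

View pics/crop0.png

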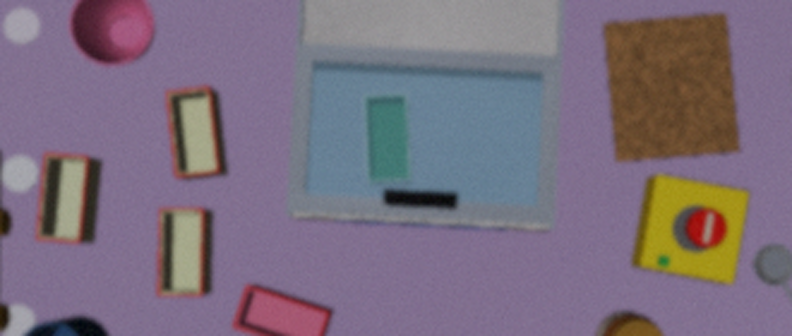

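```bash
cat >> h.py <<'E'
from scipy.spatial.transform import Rotation as Ro
def to(*targets):
    "targets: (x,y,z,psi) world TCP, tool down -> row numbers from current pose"
    s=monitor.state(); R=Ro.from_euler('xyz',s['eef_rot']); p=np.array(s['tcp_pos'])
    print('t',round(s['time'],2),'tcp',p.round(4),'psi',round(s['eef_rot'][2],4),'F',np.round(s['wrist_force'],1),'w',round(s['width'],4))
    for x,y,z,psi in targets:
        T=Ro.from_euler('xyz',[np.pi,0,psi])
        print((R.inv().apply(np.array([x,y,z])-p)*1000).round(1),(R.inv()*T).as_rotvec().round(4))
E
python3 -c "
from h import *
to((.4476,-.2965,.215,1.52),(.4476,-.2965,.187,1.52))"
```

```text
t 0.15 tcp [ 0.2187 -0.4769  0.303 ] psi -1.141 F [ 0.2 -0.5  0.1] w 0.086
[ -68.4 -283.3   88.2] [-2.600e-03  3.000e-04 -2.661e+00]
[ -68.4 -283.3  116.2] [-2.600e-03  3.000e-04 -2.661e+00]
```

Call:
apply_moves(
  plan=[
    [-68, -283, 0, 0, 0, -1.3, 1],
    [-68, -283, 0, 0, 0, -1.3, 1],
    [-68, -283, 0, 0, 0, -1.3, 1],
    [-68, -283, 40, 0, 0, -1.3, 1],
    [-68, -283, 60, 0, 0, -1.3, 1],
    [-68, -283, 70, 0, 0, -1.3, 1],
    [-68, -283, 70, 0, 0, -1.3, 1],
    [-68, -283, 70, 0, 0, -1.3, 1],
  ],
)

```text
time: 1.15
tcp_pos: [0.4474, -0.2967, 0.2324]
eef_rot: [-3.139, 0.001, 0.157]
wrist_force: [-0.9, -1.2, -0.1]
width: 0.0001
```

Run:
```python
from m import *
to((.4476,-.2965,.215,1.52),(.4476,-.2965,.187,1.52))
c=snap('wrist','w1'); c=snap('scene','s1')
```

```text
t 1.15 tcp [ 0.4474 -0.2967  0.2324] psi 0.1574 F [-0.9 -1.2 -0.1] w 0.0001
[ 0.2 -0.1 17.4] [-3.2000e-03 -1.0000e-03 -1.3626e+00]
[ 0.2  0.  45.4] [-3.2000e-03 -1.0000e-03 -1.3626e+00]
```

View pics/w1.png

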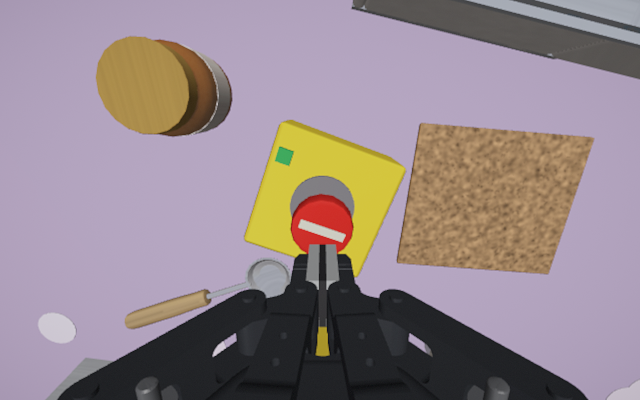

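Run:
```python
from m import *
c=load('w1')
print('red');rects(c,(0,150,100),(6,255,255),.112,roi=(250,180,400,270),amin=20)
print('mat');rects(c,(5,60,60),(18,255,220),.006,roi=(395,100,620,280))
q=cv2.inRange(cv2.cvtColor(c['color'],cv2.COLOR_RGB2HSV),(0,150,80),(6,255,255)); 
hsv=cv2.cvtColor(c['color'],cv2.COLOR_RGB2HSV);print(hsv[210,322])
print([ray(c,uv,.112).round(4) for uv in [(291,225),(353,225),(322,195)]])
```

```text
red
px [321. 226.] xy 446.7 -295.6 size 42.0 41.0 long axis deg -78.9
mat
px [490. 196.] xy 618.2 -287.8 size 168.6 147.7 long axis deg 4.4
[  1 206 207]
[array([ 0.4266, -0.2994,  0.112 ]), array([ 0.4678, -0.2929,  0.112 ]), array([ 0.4439, -0.2755,  0.112 ])]
```

The red head is at wrist pixel (322,225), which works out to (0.447, -0.296) at z 0.112 and 42 mm wide, so it agrees with the top view.

Call:
apply_moves(
  plan=[
    [0, 0, 10, 0, 0, -1.36, 1],
    [0, 0, 20, 0, 0, -1.36, 1],
    [0, 0, 30, 0, 0, -1.36, 1],
    [0, 0, 40, 0, 0, -1.36, 1],
    [0, 0, 40, 0, 0, -1.36, 1],
    [0, 0, 40, 0, 0, -1.36, 1],
    [0, 0, 40, 0, 0, -1.36, 1],
    [0, 0, 42, 0, 0, -1.36, 1],
  ],
)

```text
time: 2.25
tcp_pos: [0.4475, -0.2976, 0.1917]
eef_rot: [3.141, -0.001, 1.515]
wrist_force: [-0.2, 0.4, 0.0]
width: 0.0001
```

```bash
python3 -c "
from h import *
to((.447,-.296,.185,1.52),(.447,-.296,.173,1.52))"
```

```text
t 2.25 tcp [ 0.4475 -0.2976  0.1917] psi 1.5155 F [-0.2  0.4  0. ] w 0.0001
[ 1.5 -0.6  6.7] [ 0.0003 -0.0011 -0.0045]
[ 1.5 -0.6 18.7] [ 0.0003 -0.0011 -0.0045]
```

Call:
apply_moves(
  plan=[
    [1, 0, 5, 0, 0, 0, 1],
    [1, 0, 9, 0, 0, 0, 1],
    [1, 0, 12, 0, 0, 0, 1],
    [1, 0, 15, 0, 0, 0, 1],
    [1, 0, 17, 0, 0, 0, 1],
    [1, 0, 18, 0, 0, 0, 1],
    [1, 0, 19, 0, 0, 0, 1],
    [1, 0, 19, 0, 0, 0, 1],
  ],
)

```text
time: 3.25
tcp_pos: [0.4476, -0.2967, 0.1728]
eef_rot: [3.141, -0.001, 1.515]
wrist_force: [0.3, -1.5, 1.8]
width: -0.0002
```

Call:
apply_moves(
  plan=[
    [0, 0, 1, 0, 0, 0, 1],
    [0, 0, 1.5, 0, 0, 0, 1],
    [0, 0, 2, 0, 0, 0, 1],
    [0, 0, 2, 0, 0, 0, 1],
  ],
)

```text
time: 3.75
tcp_pos: [0.4478, -0.2968, 0.1726]
eef_rot: [3.14, 0.0, 1.515]
wrist_force: [-0.7, 0.8, 7.7]
width: -0.0004
```

Call:
apply_moves(
  plan=[
    [0, 0, 2, 0, 0, 0, 1],
    [0, 0, 3, 0, 0, 0, 1],
    [0, 0, 4, 0, 0, 0, 1],
    [0, 0, 4, 0, 0, 0, 1],
  ],
)

```text
time: 4.25
tcp_pos: [0.4479, -0.2969, 0.1724]
eef_rot: [3.138, 0.002, 1.515]
wrist_force: [-4.4, 2.2, 17.0]
width: -0.0001
```

Call:
apply_moves(
  plan=[
    [0, 0, -20, 0, 0, 0, 1],
    [0, 0, -40, 0, 0, 0, 1],
    [0, 0, -60, 0, 0, 0, 1],
    [0, 0, -60, 0, 0, 0, 1],
    [0, 0, -60, 0, 0, 0, 1],
  ],
)

```text
time: 4.88
tcp_pos: [0.4473, -0.2963, 0.2311]
eef_rot: [3.14, 0.0, 1.516]
wrist_force: [-0.3, -0.5, 0.1]
width: 0.0001
```

Run:
```python
from m import *
s=snap('scene','s2'); w=snap('wrist','w2'); to((.447,-.296,.3,1.52))
for n in ['s1','s2']:
    c=load(n); hsv=cv2.cvtColor(c['color'],cv2.COLOR_RGB2HSV)
    m=cv2.inRange(hsv,(0,150,70),(7,255,255)); m[:,:190]=0;m[:225]=0;m[270:]=0;m[:,240:]=0
    ys,xs=np.nonzero(m); print(n,xs.min(),xs.max(),ys.min(),ys.max(),proj(c,[[.447,-.296,.112],[.447,-.296,.101]]))
cv2.imwrite('pics/c2.png',np.hstack([cv2.resize(load(n)['color'][190:300,160:280],None,fx=3,fy=3) for n in ['scene0','s2']])[:,:,::-1])
```

```text
t 4.97 tcp [ 0.4472 -0.2962  0.2307] psi 1.5155 F [-0.6  0.2 -1.2] w -0.0002
[  0.2  -0.1 -69.3] [ 0.0009 -0.0001 -0.0045]
s1 207 224 230 245 [[216.70933678 234.81423698]
 [217.57052683 237.99667997]]
s2 208 225 233 248 [[216.70933678 234.81423698]
 [217.57052683 237.99667997]]
```

View pics/c2.png

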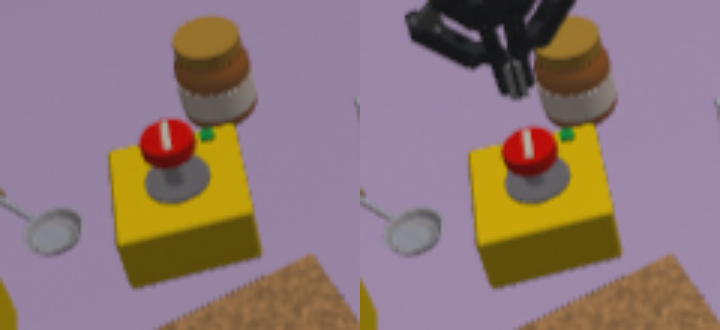

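View pics/w2.png

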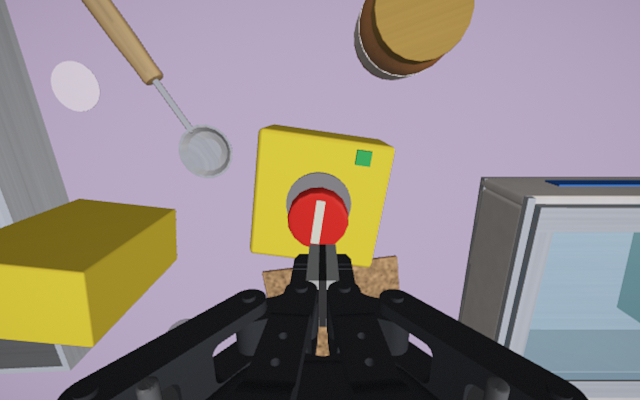

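The red head moved 3 px down in the scene view, (216,238) to (217,241), which matches 11 mm. It stays there with nothing touching it, so it is latched. Next is the handle.

```bash
python3 -c "
from h import *
to((.435,.011,.235,1.52),(.435,.011,.163,1.52))"
```

```text
t 4.97 tcp [ 0.4472 -0.2962  0.2307] psi 1.5155 F [-0.6  0.2 -1.2] w -0.0002
[306.1 -29.1  -4.3] [ 0.0009 -0.0001 -0.0045]
[306.1 -29.2  67.7] [ 0.0009 -0.0001 -0.0045]
```

Call:
apply_moves(
  plan=[
    [306, -29, -4, 0, 0, 0, 1],
    [306, -29, -4, 0, 0, 0, 1],
    [306, -29, -4, 0, 0, 0, 1],
    [306, -29, -4, 0, 0, 0, 1],
    [306, -29, -4, 0, 0, 0, 1],
    [306, -29, 0, 0, 0, 0, 1],
    [306, -29, 34, 0, 0, 0, 1],
    [306, -29, 34, 0, 0, 0, 1],
  ],
)

```text
time: 5.98
tcp_pos: [0.4328, 0.0106, 0.1932]
eef_rot: [-3.135, -0.0, 1.515]
wrist_force: [0.4, 0.1, 0.1]
width: -0.0001
```

Run:
```python
from m import *
c=snap('wrist','w3'); to((.43,.011,.163,1.52),(.46,.01,.163,1.52),(.641,.002,.163,1.52))
```

```text
t 6.03 tcp [0.4339 0.0103 0.195 ] psi 1.5143 F [-0.5  0.  -0.6] w 0.0002
[ 0.5 -3.8 32. ] [-0.0036 -0.0001 -0.0057]
[ 1.2 26.2 31.9] [-0.0036 -0.0001 -0.0057]
[  3.4 207.4  31.3] [-0.0036 -0.0001 -0.0057]
```

View pics/w3.png

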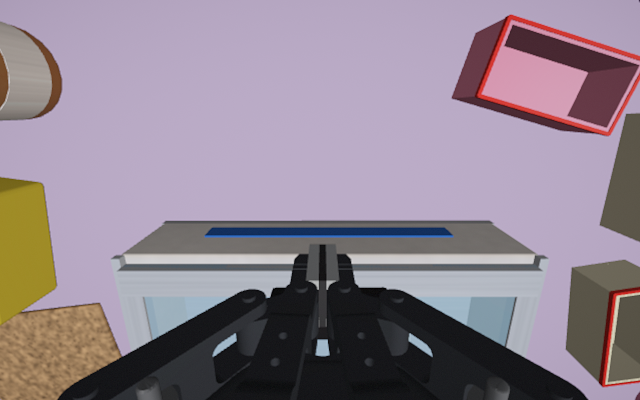

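Call:
apply_moves(
  plan=[
    [0, 0, 20, 0, 0, 0, 1],
    [1, 0, 32, 0, 0, 0, 1],
    [1, 10, 32, 0, 0, 0, 1],
    [1, 30, 32, 0, 0, 0, 1],
    [2, 55, 32, 0, 0, 0, 1],
    [2, 80, 32, 0, 0, 0, 1],
    [2, 105, 32, 0, 0, 0, 1],
    [3, 130, 32, 0, 0, 0, 1],
  ],
)

```text
time: 7.02
tcp_pos: [0.5647, 0.005, 0.1633]
eef_rot: [-3.137, 0.002, 1.513]
wrist_force: [-2.9, -1.0, 1.9]
width: 0.0001
```

Run:
```python
from m import *
c=snap('top','t3'); to((.641,.002,.163,1.52))
```

```text
t 7.08 tcp [0.5679 0.005  0.1631] psi 1.5134 F [ 3.5 -1.   0.2] w 0.0
[ 1.2 73.1  0.2] [ 0.0006  0.0008 -0.0066]
```

View pics/t3.png

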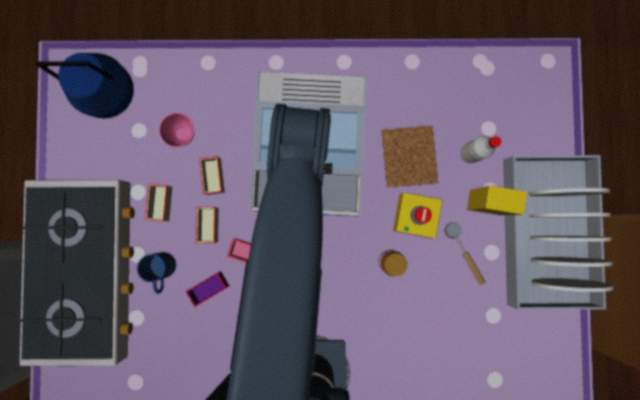

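The cover is sliding: its front edge is at about row 170 and the tub is showing. I keep pushing.

Call:
apply_moves(
  plan=[
    [0, 20, 0, 0, 0, 0, 1],
    [1, 40, 0, 0, 0, 0, 1],
    [1, 58, 0, 0, 0, 0, 1],
    [1, 66, 0, 0, 0, 0, 1],
    [1, 72, 0, 0, 0, 0, 1],
    [1, 76, 0, 0, 0, 0, 1],
    [1, 76, 0, 0, 0, 0, 1],
  ],
)

```text
time: 7.95
tcp_pos: [0.6368, 0.0017, 0.1633]
eef_rot: [-3.125, 0.002, 1.513]
wrist_force: [-19.9, -0.6, 9.7]
width: -0.0001
```

Call:
apply_moves(
  plan=[
    [0, -15, 0, 0, 0, 0, 1],
    [0, -15, -20, 0, 0, 0, 1],
    [0, -15, -60, 0, 0, 0, 0.3],
    [0, -15, -110, 0, 0, 0, 0.3],
    [0, -5, -150, 0, 0, 0, 0.3],
    [0, -5, -150, 0, 0, 0, 0.3],
    [0, -5, -150, 0, 0, 0, 0.3],
  ],
)

```text
time: 8.82
tcp_pos: [0.6345, 0.0023, 0.3135]
eef_rot: [-3.126, 0.002, 1.513]
wrist_force: [-0.4, -0.4, -0.7]
width: 0.0601
```

Run:
```python
from m import *
c=snap('wrist','w4'); to((.553,.05,.2,1.52))
```

```text
t 8.88 tcp [0.634  0.0023 0.3123] psi 1.5134 F [-0.4  0.6 -0.2] w 0.0599
[ 43.2 -81.6 113.7] [-0.018   0.0018 -0.0066]
```

View pics/w4.png

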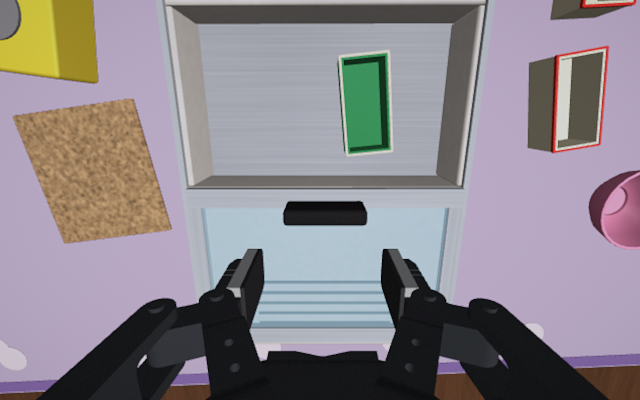

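Run:
```python
from m import *
c=load('w4')
P=np.array([ray(c,uv,.053) for uv in [(339,57),(388,51),(392.5,151),(347,156)]]);print(P.round(4),P.mean(0).round(4)); d=(P[0]+P[1]-P[2]-P[3])[:2];print('yaw',np.degrees(np.arctan2(d[1],d[0])), np.linalg.norm(d)/2, np.linalg.norm(P[0]-P[1]))
print('handle',rects(c,(0,0,0),(180,255,45),.116,roi=(270,195,380,212),amin=20))
for uv in [(188,188),(463,188),(201,23),(451,23),(210,178),(443,176)]: print(uv,ray(c,uv,.070 if uv[1]>180 else .008).round(4))
```

```text
[[0.5075 0.0253 0.053 ]
 [0.5049 0.074  0.053 ]
 [0.6039 0.0792 0.053 ]
 [0.6065 0.0298 0.053 ]] [0.5557 0.0521 0.053 ]
yaw -177.1822367714825 0.09913482330796786 0.04883692212739969
px [324. 207.] xy 642.6 2.9 size 75.3 9.7 long axis deg 86.7
handle [(642.5521850585938, 2.8841896057128906, 75.34884643554688, 9.687294006347656, 86.71524810791016, np.float64(324.4825581395349), np.float64(206.6918604651163))]
(188, 188) [ 0.6283 -0.142   0.07  ]
(463, 188) [0.6452 0.1507 0.07  ]
(201, 23) [ 0.4573 -0.1226  0.008 ]
(451, 23) [0.4734 0.1524 0.008 ]
(210, 178) [ 0.6306 -0.141   0.008 ]
(443, 176) [0.645 0.153 0.008]
```

Run:
```python
from m import *
c=load('w4')
for z,v in [(.116,225),(.08,202)]: print(ray(c,(325,v),z))
crop=c['color'][180:240,270:380];cv2.imwrite('pics/c4.png',cv2.resize(crop,None,fx=6,fy=6)[:,:,::-1])
to((.556,.052,.2,1.617),(.556,.052,.088,1.617))
```

```text
[0.66128434 0.0023141  0.116     ]
[0.64932177 0.00322381 0.08      ]
t 8.88 tcp [0.634  0.0023 0.3123] psi 1.5134 F [-0.4  0.6 -0.2] w 0.0599
[ 45.4 -78.7 113.7] [-0.0181  0.0009 -0.1036]
[ 45.6 -76.7 225.7] [-0.0181  0.0009 -0.1036]
```

View pics/c4.png

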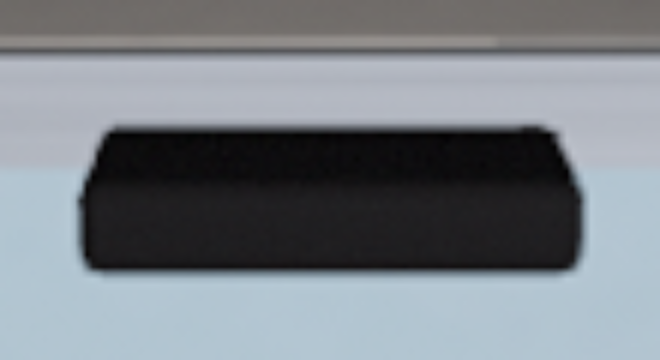

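Call:
apply_moves(
  plan=[
    [45, -79, 0, -0.018, 0, -0.104, 0.15],
    [45, -79, 50, -0.018, 0, -0.104, 0.15],
    [45, -79, 110, -0.018, 0, -0.104, 0.15],
    [45, -78, 150, -0.018, 0, -0.104, 0.15],
    [45, -78, 170, -0.018, 0, -0.104, 0.15],
    [45, -78, 170, -0.018, 0, -0.104, 0.15],
  ],
)

```text
time: 9.62
tcp_pos: [0.5524, 0.0517, 0.1394]
eef_rot: [-3.133, 0.0, 1.617]
wrist_force: [0.6, -0.5, 1.0]
width: 0.0726
```

Run:
```python
from m import *
c=snap('scene','s5'); to((.556,.052,.089,1.62))
```

```text
t 9.68 tcp [0.5539 0.0516 0.1416] psi 1.6174 F [-0.4  0.4  0.1] w 0.0728
[ 0.3  2.4 52.6] [-0.0046  0.0005 -0.0026]
```

View pics/s5.png

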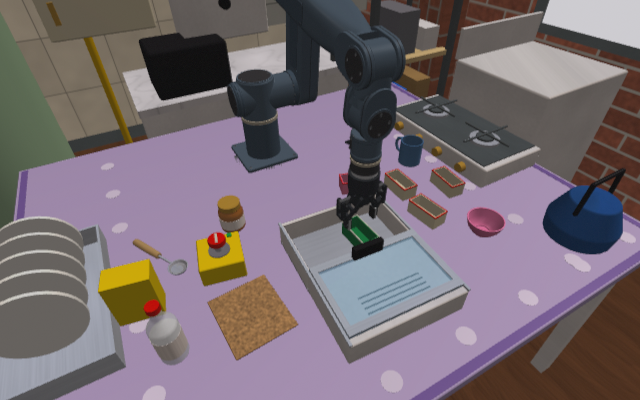

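The fingers straddle the green tin at about (360,230). The cover is open and the button is still down.

Call:
apply_moves(
  plan=[
    [0, 2, 25, -0.004, 0, 0, 0.15],
    [0, 2, 45, -0.004, 0, 0, 0.15],
    [0, 2, 52, -0.004, 0, 0, 0.15],
    [0, 2, 52, -0.004, 0, 0, 0.7],
    [0, 2, 52, -0.004, 0, 0, 0.7],
    [0, 2, 52, -0.004, 0, 0, 0.7],
    [0, 2, 52, -0.004, 0, 0, 0.7],
  ],
  newtons=50,
)

```text
time: 10.55
tcp_pos: [0.5566, 0.0517, 0.0909]
eef_rot: [3.14, 0.001, 1.617]
wrist_force: [-0.2, -0.2, 4.0]
width: 0.0496
```

Call:
apply_moves(
  plan=[
    [0, 0, -40, 0, 0, 0, 0.7],
    [0, 0, -80, 0, 0, 0, 0.7],
    [0, 0, -130, 0, 0, 0, 0.7],
    [0, 0, -130, 0, 0, 0, 0.7],
  ],
)

```text
time: 11.05
tcp_pos: [0.5589, 0.0517, 0.2263]
eef_rot: [3.13, 0.001, 1.617]
wrist_force: [0.7, -0.4, -0.9]
width: 0.0497
```

Run:
```python
from m import *
to((.618,-.288,.22,1.62),(.618,-.288,.087,1.62))
```

```text
t 11.05 tcp [0.5589 0.0517 0.2263] psi 1.6175 F [ 0.7 -0.4 -0.9] w 0.0497
[-342.    43.1    7.4] [ 0.0118  0.0015 -0.0025]
[-341.9   41.5  140.3] [ 0.0118  0.0015 -0.0025]
```

Call:
apply_moves(
  plan=[
    [-50, 6, 0, 0, 0, 0, 0.7],
    [-110, 14, 0, 0.01, 0, 0, 0.7],
    [-170, 21, 0, 0.01, 0, 0, 0.7],
    [-230, 28, 0, 0.01, 0, 0, 0.7],
    [-290, 36, 0, 0.01, 0, 0, 0.7],
    [-342, 43, 20, 0.012, 0, -0.02, 0.7],
    [-342, 43, 60, 0.012, 0, -0.02, 0.7],
    [-342, 43, 90, 0.012, 0, -0.02, 0.7],
  ],
)

```text
time: 12.05
tcp_pos: [0.6172, -0.2885, 0.1325]
eef_rot: [-3.137, -0.002, 1.636]
wrist_force: [0.1, 1.0, -1.9]
width: 0.0494
```

Run:
```python
from m import *
c=snap('scene','s6');snap('wrist','w6'); to((.618,-.288,.089,1.64))
```

```text
t 12.15 tcp [ 0.6151 -0.2863  0.1292] psi 1.6369 F [ 0.1 -0.2 -2.3] w 0.0495
[-2.2  3.2 40.1] [-0.0118 -0.0063 -0.0031]
```

View pics/w6.png

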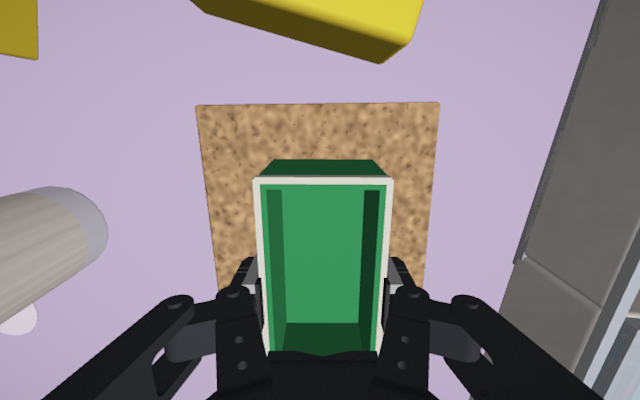

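View pics/s6.png

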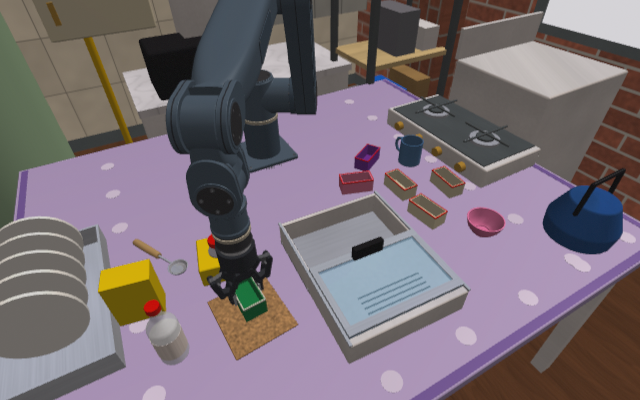

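The green tin hangs level over the mat, with its rim between (258,180) and (392,180) in the wrist view and centred in the jaws. I lower it now.

Call:
apply_moves(
  plan=[
    [-2, 3, 20, -0.012, -0.006, 0, 0.7],
    [-2, 3, 32, -0.012, -0.006, 0, 0.7],
    [-2, 3, 38, -0.012, -0.006, 0, 0.7],
    [-2, 3, 40, -0.012, -0.006, 0, 0.7],
    [-2, 3, 40, -0.012, -0.006, 0, 0.7],
  ],
)

```text
time: 12.78
tcp_pos: [0.6183, -0.2881, 0.0902]
eef_rot: [3.14, 0.001, 1.637]
wrist_force: [0.3, -0.2, -0.9]
width: 0.0496
```

Call:
apply_moves(
  plan=[
    [0, 0, 1.5, 0, 0, 0, 0.7],
    [0, 0, 1.5, 0, 0, 0, 0.7],
    [0, 0, 1, 0, 0, 0, 0.15],
    [0, 0, 1, 0, 0, 0, 0.15],
    [0, 0, 1, 0, 0, 0, 0.15],
    [0, 0, -40, 0, 0, 0, 0.15],
    [0, 0, -90, 0, 0, 0, 0.15],
    [0, 0, -130, 0, 0, 0, 0.15],
  ],
)

```text
time: 13.78
tcp_pos: [0.6183, -0.2882, 0.2226]
eef_rot: [3.138, 0.002, 1.637]
wrist_force: [0.4, -0.7, -0.0]
width: 0.073
```

Run:
```python
from m import *
c=snap('wrist','w7'); to((.51,.296,.3,1.52),(.53,.296,.3,1.52))
```

```text
t 13.82 tcp [ 0.6201 -0.2892  0.2298] psi 1.6369 F [ 1.5 -1.4  4.3] w 0.0726
[590.6 -70.3 -75.5] [0.0119 0.0068 0.117 ]
[589.3 -50.3 -75.2] [0.0119 0.0068 0.117 ]
```

View pics/w7.png

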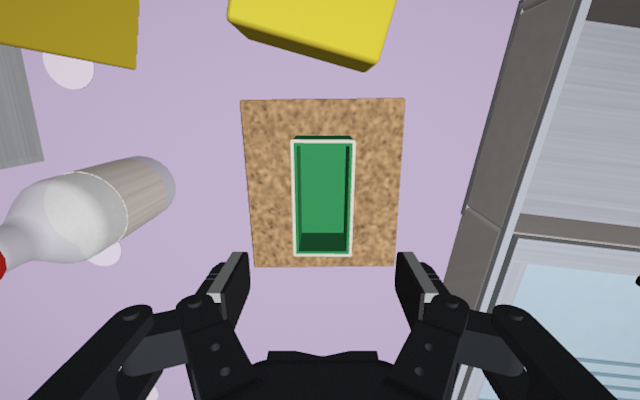

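The green tin stands centred on the mat: rim (291-355, 139-256) against the mat's (240-405, 98-268). Next, the cream tins.

Call:
apply_moves(
  plan=[
    [60, -5, -60, 0.01, 0, 0.1, 0.15],
    [120, -10, -80, 0.01, 0, 0.1, 0.15],
    [180, -20, -90, 0.01, 0, 0.1, 0.15],
    [240, -30, -90, 0.01, 0, 0.1, 0.15],
    [300, -40, -90, 0.01, 0, 0.1, 0.15],
    [360, -45, -90, 0.01, 0, 0.1, 0.15],
    [420, -50, -90, 0.01, 0, 0.1, 0.15],
    [480, -50, -90, 0.01, 0, 0.1, 0.15],
  ],
)

```text
time: 14.82
tcp_pos: [0.5379, 0.1755, 0.3161]
eef_rot: [3.138, 0.007, 1.537]
wrist_force: [0.8, 0.5, 0.7]
width: 0.0727
```

Call:
apply_moves(
  plan=[
    [60, 0, 0, 0, 0, 0, 0.15],
    [120, 0, 0, 0, 0, 0, 0.15],
    [140, 0, 0, 0, 0, 0, 0.15],
    [140, 0, 0, 0, 0, 0, 0.15],
  ],
)

```text
time: 15.32
tcp_pos: [0.5424, 0.3163, 0.3146]
eef_rot: [3.139, 0.008, 1.539]
wrist_force: [0.2, 0.3, -0.3]
width: 0.0727
```

Run:
```python
from m import *
c=load('w7'); P=np.array([ray(c,uv,.051) for uv in [(291,139),(355,139),(352,256),(293,256)]]); print(P.mean(0), 'mat');rects(c,(5,60,60),(18,255,220),.006,roi=(230,90,415,275))
c=snap('wrist','w8'); to((.564,.279,.2,1.52))
```

```text
[ 0.61716787 -0.28879153  0.051     ] mat
px [323. 179.] xy 619.3 -288.5 size 167.6 147.6 long axis deg 4.4
t 15.38 tcp [0.5427 0.315  0.3149] psi 1.5371 F [ 0.5 -0.4 -0. ] w 0.0727
[-34.3  22.2 115.3] [0.0032 0.0078 0.0171]
```

View pics/w8.png

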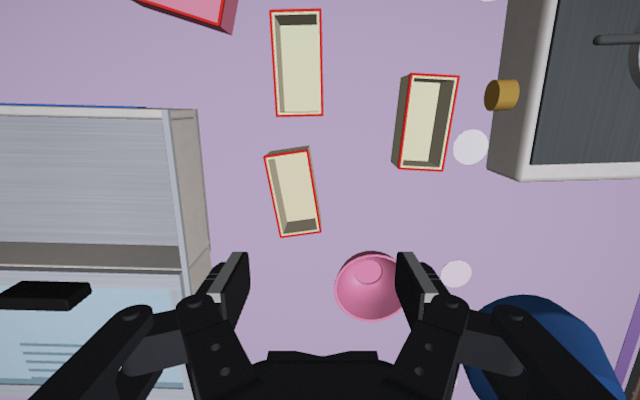

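```bash
cat >> m.py <<'E'
def rims(c,z=.045,roi=(240,0,480,245),show=True,amin=300):
    hsv=cv2.cvtColor(c['color'],cv2.COLOR_RGB2HSV)
    m=cv2.inRange(hsv,(0,140,90),(6,255,255))|cv2.inRange(hsv,(175,140,90),(180,255,255))
    k=np.zeros_like(m); x0,y0,x1,y1=roi; k[y0:y1,x0:x1]=255; m&=k
    m=cv2.morphologyEx(m,cv2.MORPH_CLOSE,np.ones((3,3)))
    for q in cv2.findContours(m,cv2.RETR_EXTERNAL,cv2.CHAIN_APPROX_NONE)[0]:
        if cv2.contourArea(cv2.convexHull(q))<amin: continue
        P=np.array([ray(c,p[0],z)[:2] for p in q],np.float32)
        (cx,cy),(w,h),a=cv2.minAreaRect(P*1000)
        if w<h: w,h,a=h,w,a+90
        a=(a+90)%180-90
        print('rim px',q.reshape(-1,2).mean(0).round(),'xy',round(cx,1),round(cy,1),'size',round(w,1),round(h,1),'yaw',round(a,1),'psi',round(np.radians(a+90),3))
E
python3 - <<'E'
from m import *
rims(load('w8'))
E
```

```text
rim px [293. 193.] xy 563.4 279.0 size 101.2 51.1 yaw 6.6 psi 1.687
rim px [427. 121.] xy 487.9 428.3 size 100.4 51.7 yaw -4.9 psi 1.485
rim px [297.  62.] xy 424.6 291.6 size 100.7 50.5 yaw -0.7 psi 1.558
```

Run:
```python
from m import *
to((.5634,.279,.13,1.687),(.5634,.279,.083,1.687))
```

```text
t 15.38 tcp [0.5427 0.315  0.3149] psi 1.5371 F [ 0.5 -0.4 -0. ] w 0.0727
[-33.8  21.4 185.2] [ 0.0025  0.0081 -0.1499]
[-33.4  21.2 232.2] [ 0.0025  0.0081 -0.1499]
```

Call:
apply_moves(
  plan=[
    [-34, 21, 50, 0, 0.008, -0.15, 0.15],
    [-34, 21, 110, 0, 0.008, -0.15, 0.15],
    [-34, 21, 165, 0, 0.008, -0.15, 0.15],
    [-34, 21, 200, 0, 0.008, -0.15, 0.15],
    [-33, 21, 225, 0, 0.008, -0.15, 0.15],
    [-33, 21, 231, 0, 0.008, -0.15, 0.15],
    [-33, 21, 231, 0, 0.008, -0.15, 0.15],
    [-33, 21, 231, 0, 0.008, -0.15, 0.15],
  ],
)

```text
time: 16.38
tcp_pos: [0.5646, 0.2793, 0.0865]
eef_rot: [3.136, -0.0, 1.686]
wrist_force: [0.1, 0.8, -0.3]
width: 0.0724
```

Call:
apply_moves(
  plan=[
    [0, 0, 0, 0, 0, 0, 0.7],
    [0, 0, 0, 0, 0, 0, 0.7],
    [0, 0, 0, 0, 0, 0, 0.7],
    [0, 0, 0, 0, 0, 0, 0.7],
    [0, 0, -30, 0, 0, 0, 0.7],
    [0, 0, -80, 0, 0, 0, 0.7],
    [0, 0, -130, 0, 0, 0, 0.7],
    [0, 0, -130, 0, 0, 0, 0.7],
  ],
)

```text
time: 17.38
tcp_pos: [0.5661, 0.2802, 0.2224]
eef_rot: [3.125, -0.003, 1.687]
wrist_force: [0.3, -0.3, -1.6]
width: 0.0492
```

Run:
```python
from m import *
c=snap('wrist','w9'); to((.5484,-.077,.22,1.517),(.5484,-.077,.092,1.517))
```

```text
t 17.43 tcp [0.5649 0.2798 0.2191] psi 1.6866 F [ 0.3  0.4 -2.1] w 0.0492
[-352.5  -57.6   -2.1] [ 0.0109 -0.0025  0.1696]
[-352.7  -59.   125.9] [ 0.0109 -0.0025  0.1696]
```

View pics/w9.png

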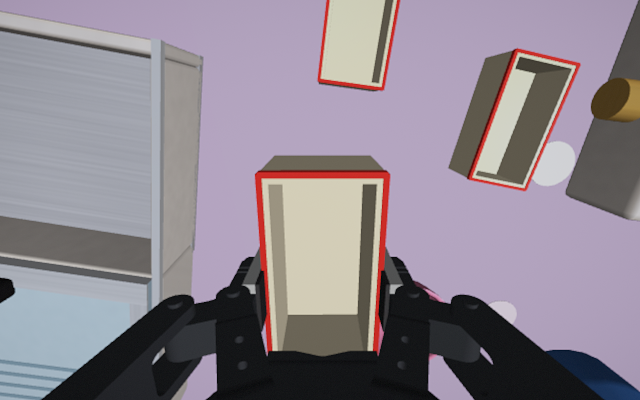

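The tin is held level, rim (258-388, 172) in the wrist view. I carry it to the -85 slot.

Call:
apply_moves(
  plan=[
    [-55, -9, -10, 0, 0, 0.17, 0.7],
    [-115, -19, -10, 0.01, 0, 0.17, 0.7],
    [-175, -29, -10, 0.01, 0, 0.17, 0.7],
    [-235, -39, -10, 0.01, 0, 0.17, 0.7],
    [-295, -49, -5, 0.01, 0, 0.17, 0.7],
    [-352, -58, 0, 0.01, 0, 0.17, 0.7],
    [-352, -58, 30, 0.01, 0, 0.17, 0.7],
    [-352, -58, 60, 0.01, 0, 0.17, 0.7],
  ],
)

```text
time: 18.42
tcp_pos: [0.5472, -0.0774, 0.1547]
eef_rot: [-3.139, -0.003, 1.514]
wrist_force: [-0.4, -0.2, -0.6]
width: 0.0492
```

Run:
```python
from m import *
c=snap('wrist','w10'); to((.5484,-.077,.092,1.517))
```

```text
t 18.48 tcp [ 0.5445 -0.0762  0.1494] psi 1.5151 F [-1.6  1.  -4.7] w 0.0485
[-0.9  4.6 57.3] [-0.0117 -0.0052 -0.0019]
```

View pics/w10.png

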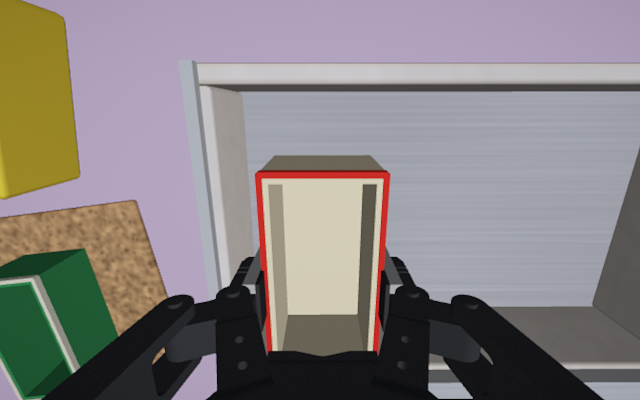

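Run:
```python
from m import *
c=load('w10')
for uv,z in [((244,93),.008),((593,304),.008),((199,87),.07),((640,88),.07)]: print(ray(c,uv,z).round(4))
```

```text
[ 0.4587 -0.1251  0.008 ]
[0.6405 0.144  0.008 ]
[ 0.4585 -0.1314  0.07  ]
[0.4709 0.0789 0.07  ]
```

Call:
apply_moves(
  plan=[
    [-1, 3, 25, -0.012, -0.005, 0, 0.7],
    [-1, 3, 45, -0.012, -0.005, 0, 0.7],
    [-1, 3, 53, -0.012, -0.005, 0, 0.7],
    [-1, 3, 57, -0.012, -0.005, 0, 0.7],
    [-1, 3, 57, -0.012, -0.005, 0, 0.7],
    [-1, 3, 57, -0.012, -0.005, 0, 0.7],
  ],
)

```text
time: 19.23
tcp_pos: [0.5436, -0.076, 0.0964]
eef_rot: [-3.135, -0.001, 1.516]
wrist_force: [-15.4, 3.0, 24.3]
width: 0.0495
```

Run:
```python
from m import *
c=snap('wrist','w11'); snap('scene','s11'); st()
```

```text
time 19.325
tcp_pos [ 0.5436 -0.0761  0.0965]
eef_rot [-3.1350e+00 -6.0000e-04  1.5157e+00]
joints [-2.6080e-01  1.7290e-01 -1.8160e-01  1.2229e+00 -8.0000e-04 -2.0570e-01]
wrist_force [-16.3323   1.7474  24.5227]
width 0.049
```

View pics/w11.png

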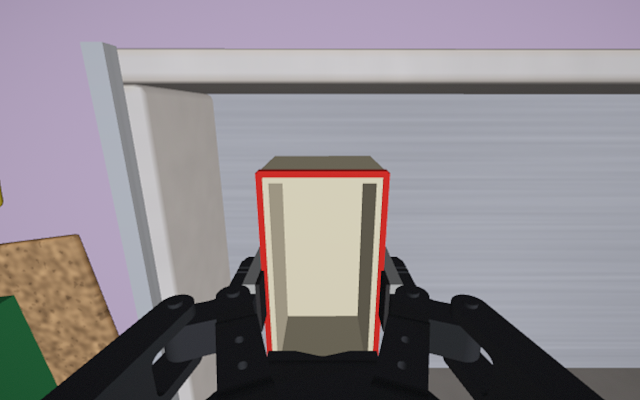

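View pics/s11.png

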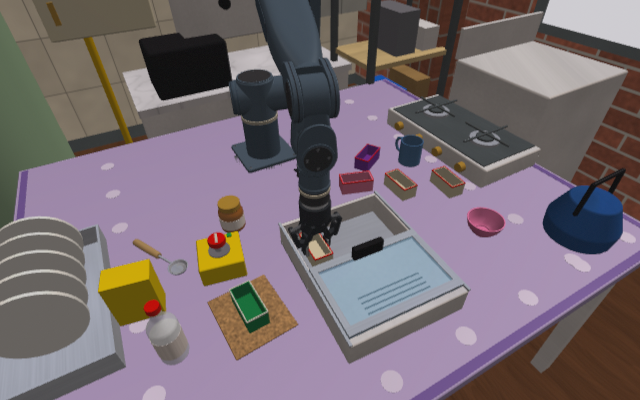

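The tin seems to be on the floor already, since it was gripped a few mm higher than I planned. I ease off the press and release.

Call:
apply_moves(
  plan=[
    [0, 0, -1, 0, 0, 0, 0.7],
    [0, 0, -1, 0, 0, 0, 0.7],
    [0, 0, -1, 0, 0, 0, 0.22],
    [0, 0, -1, 0, 0, 0, 0.22],
    [0, 0, -1, 0, 0, 0, 0.22],
    [0, 0, -40, 0, 0, 0, 0.22],
    [0, 0, -90, 0, 0, 0, 0.22],
    [0, 0, -130, 0, 0, 0, 0.22],
  ],
)

```text
time: 20.32
tcp_pos: [0.5448, -0.0763, 0.2284]
eef_rot: [-3.136, -0.0, 1.516]
wrist_force: [0.5, -0.2, -0.0]
width: 0.0666
```

Run:
```python
from m import *
c=snap('wrist','w12'); rims(c,z=.053,roi=(200,0,480,300)); to((.53,.30,.3,1.56))
```

```text
rim px [323. 193.] xy 540.6 -76.4 size 100.6 50.6 yaw -3.2 psi 1.515
t 20.38 tcp [ 0.5471 -0.0769  0.2349] psi 1.5156 F [ 1.  -1.   3.5] w 0.0666
[375.3 -37.5 -66. ] [ 0.0044  0.0018 -0.0444]
```

View pics/w12.png

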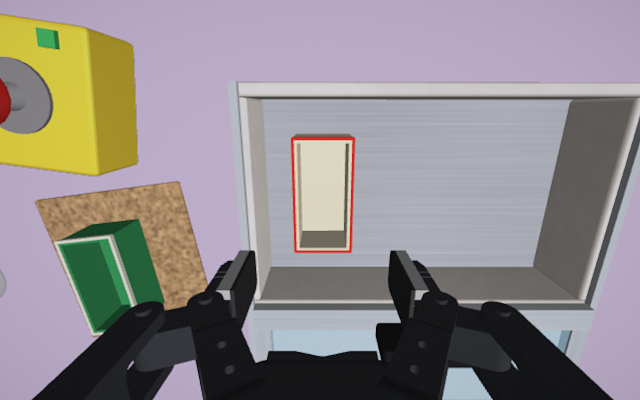

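Tin 1 stands flat in the tub, rim (292-354, 138-252), with a size match of 100.6 × 50.6 at z 0.053. Next one.

Call:
apply_moves(
  plan=[
    [60, -5, -40, 0, 0, 0, 0.15],
    [120, -10, -70, 0, 0, 0, 0.15],
    [180, -15, -80, 0, 0, 0, 0.15],
    [240, -20, -80, 0, 0, 0, 0.15],
    [300, -25, -80, 0, 0, 0, 0.15],
    [360, -30, -80, 0, 0, 0, 0.15],
    [410, -20, -80, 0, 0, 0, 0.15],
    [410, -20, -80, 0, 0, 0, 0.15],
  ],
)

```text
time: 21.38
tcp_pos: [0.549, 0.3379, 0.3105]
eef_rot: [3.141, 0.003, 1.521]
wrist_force: [-0.5, -1.3, -0.7]
width: 0.0723
```

Run:
```python
from m import *
c=snap('wrist','w13'); rims(c,roi=(200,0,520,300)); to((.4246,.2916,.2,1.558),(.4246,.2916,.083,1.558))
```

```text
rim px [406. 114.] xy 487.9 428.4 size 100.5 51.6 yaw -4.9 psi 1.486
rim px [272.  56.] xy 424.6 291.9 size 100.7 51.0 yaw -0.7 psi 1.558
t 21.43 tcp [0.549  0.3357 0.3117] psi 1.5191 F [ 0.2 -0.9  0.1] w 0.0724
[ -50.1 -122.2  111.6] [ 0.0017  0.0036 -0.0389]
[ -49.7 -122.4  228.6] [ 0.0017  0.0036 -0.0389]
```

View pics/w13.png

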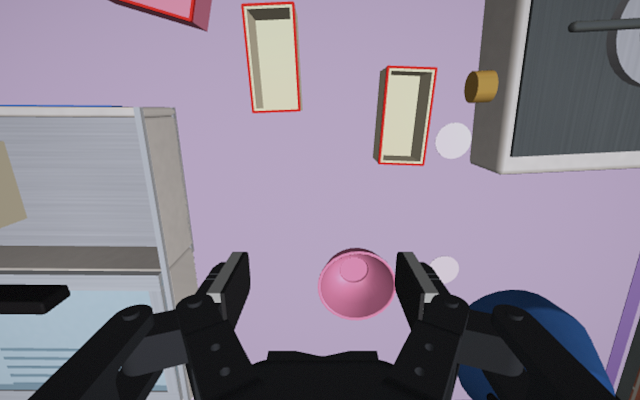

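Run:
```python
from m import *
c=load('top0')
for uv in [(234,238),(268,247),(227,257),(264,267)]: print(ray(c,uv,.04).round(3))
```

```text
[0.387 0.211 0.04 ]
[0.362 0.117 0.04 ]
[0.335 0.231 0.04 ]
[0.306 0.128 0.04 ]
```

Call:
apply_moves(
  plan=[
    [-50, -62, 20, 0, 0, -0.039, 0.15],
    [-50, -122, 60, 0, 0, -0.039, 0.15],
    [-50, -122, 110, 0, 0, -0.039, 0.15],
    [-50, -122, 160, 0, 0, -0.039, 0.15],
    [-50, -122, 160, 0, 0, -0.039, 0.15],
  ],
)

```text
time: 22.05
tcp_pos: [0.42, 0.2879, 0.1458]
eef_rot: [-3.131, 0.01, 1.557]
wrist_force: [0.6, 0.5, 0.3]
width: 0.0727
```

Run:
```python
from m import *
c=snap('wrist','w14'); to((.4246,.2918,.083,1.558))
```

```text
t 22.1 tcp [0.4232 0.2895 0.1501] psi 1.5566 F [0.8 1.3 0.6] w 0.0727
[ 2.7  1.6 67.1] [-0.0027  0.0063 -0.0014]
```

View pics/w14.png

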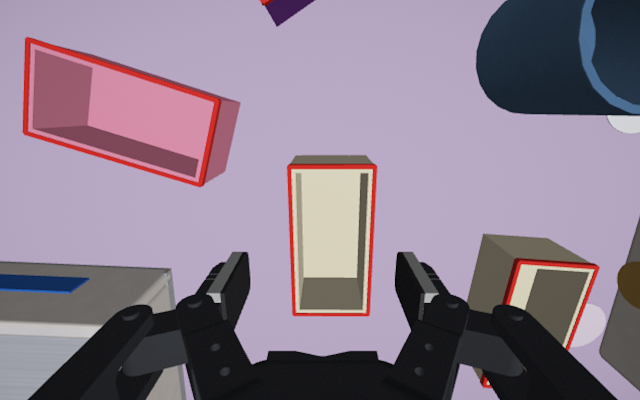

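Clear on both sides: the tin is centred at (332,240) and the pink tin is well off to the left at (120,110).

Call:
apply_moves(
  plan=[
    [3, 2, 35, 0, 0.006, 0, 0.15],
    [3, 2, 58, 0, 0.006, 0, 0.15],
    [3, 2, 67, 0, 0.006, 0, 0.15],
    [3, 2, 67, 0, 0.006, 0, 0.15],
    [3, 2, 67, 0, 0.006, 0, 0.15],
    [3, 2, 67, 0, 0.006, 0, 0.7],
    [3, 2, 67, 0, 0.006, 0, 0.7],
    [3, 2, 67, 0, 0.006, 0, 0.7],
  ],
)

```text
time: 23.1
tcp_pos: [0.426, 0.2926, 0.0845]
eef_rot: [-3.141, -0.001, 1.557]
wrist_force: [-1.0, -0.3, 6.3]
width: 0.049
```

Call:
apply_moves(
  plan=[
    [0, 0, 0, 0, 0, 0, 0.7],
    [0, 0, -30, 0, 0, 0, 0.7],
    [0, 0, -80, 0, 0, 0, 0.7],
    [0, 0, -140, 0, 0, 0, 0.7],
    [0, 0, -140, 0, 0, 0, 0.7],
  ],
)

```text
time: 23.72
tcp_pos: [0.4284, 0.2938, 0.23]
eef_rot: [3.133, -0.006, 1.557]
wrist_force: [0.0, 0.2, -1.7]
width: 0.0495
```

Run:
```python
from m import *
c=snap('wrist','w15'); to((.550,.008,.23,1.517),(.550,.008,.15,1.517))
```

```text
t 23.77 tcp [0.4271 0.2931 0.2267] psi 1.5567 F [-0.2  0.3 -1.9] w 0.0494
[-283.3  126.9   -3.7] [ 0.0037 -0.0032  0.0397]
[-283.5  126.6   76.3] [ 0.0037 -0.0032  0.0397]
```

View pics/w15.png

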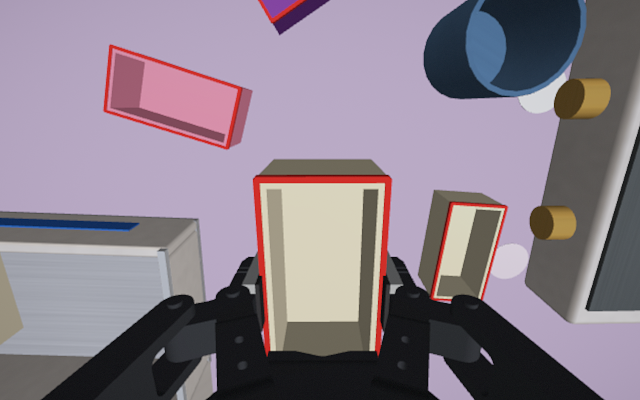

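Call:
apply_moves(
  plan=[
    [-50, 22, -10, 0, 0, 0.04, 0.7],
    [-105, 47, -10, 0, 0, 0.04, 0.7],
    [-160, 72, -10, 0, 0, 0.04, 0.7],
    [-215, 97, -10, 0, 0, 0.04, 0.7],
    [-270, 121, -5, 0, 0, 0.04, 0.7],
    [-283, 127, 10, 0, 0, 0.04, 0.7],
    [-283, 127, 50, 0, 0, 0.04, 0.7],
    [-283, 127, 70, 0, 0, 0.04, 0.7],
  ],
)

```text
time: 24.78
tcp_pos: [0.5472, 0.0091, 0.1505]
eef_rot: [-3.136, -0.005, 1.516]
wrist_force: [-0.6, 0.7, -1.5]
width: 0.0492
```

Run:
```python
from m import *
c=snap('wrist','w16'); to((.549,.008,.0945,1.517))
```

```text
t 24.82 tcp [0.5459 0.0095 0.148 ] psi 1.5169 F [-1.5  0.3 -3.7] w 0.0493
[-1.6  3.7 53.5] [-0.0096 -0.0047 -0.    ]
```

View pics/w16.png

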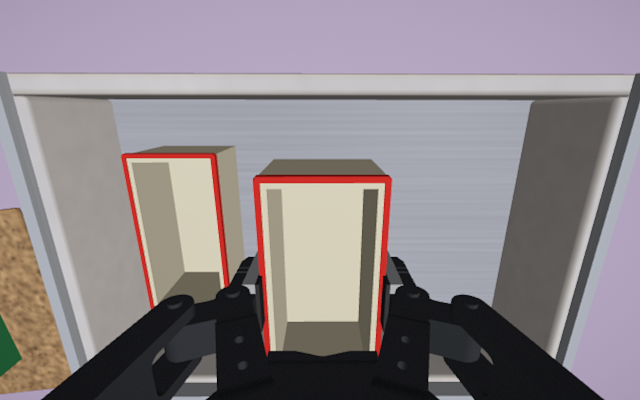

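The held tin is centred in the tub, with the floor spanning px 108 to 532, and clear of tin 1. I lower it now.

Call:
apply_moves(
  plan=[
    [-1, 3, 20, -0.01, -0.005, 0, 0.7],
    [-1, 3, 36, -0.01, -0.005, 0, 0.7],
    [-1, 3, 46, -0.01, -0.005, 0, 0.7],
    [-1, 3, 51, -0.01, -0.005, 0, 0.7],
    [-1, 3, 51, -0.01, -0.005, 0, 0.7],
  ],
)

```text
time: 25.45
tcp_pos: [0.5485, 0.0087, 0.0972]
eef_rot: [3.141, 0.0, 1.517]
wrist_force: [-0.1, 0.8, -0.2]
width: 0.0495
```

Call:
apply_moves(
  plan=[
    [0, 0, 2, 0, 0, 0, 0.7],
    [0, 0, 3, 0, 0, 0, 0.7],
    [0, 0, 3, 0, 0, 0, 0.7],
  ],
)

```text
time: 25.82
tcp_pos: [0.5486, 0.0086, 0.0945]
eef_rot: [3.14, 0.0, 1.517]
wrist_force: [-1.1, 0.8, -0.5]
width: 0.0496
```

Call:
apply_moves(
  plan=[
    [0, 0, 2, 0, 0, 0, 0.7],
    [0, 0, 3, 0, 0, 0, 0.7],
  ],
)

```text
time: 26.08
tcp_pos: [0.549, 0.0085, 0.0925]
eef_rot: [3.14, 0.0, 1.517]
wrist_force: [-1.8, -0.7, 6.9]
width: 0.0495
```

Contact at 0.0925. Release and go for the third tin.

Call:
apply_moves(
  plan=[
    [0, 0, 0, 0, 0, 0, 0.25],
    [0, 0, 0, 0, 0, 0, 0.25],
    [0, 0, 0, 0, 0, 0, 0.25],
    [0, 0, -40, 0, 0, 0, 0.25],
    [0, 0, -90, 0, 0, 0, 0.25],
    [0, 0, -150, 0, 0, 0, 0.25],
    [0, 0, -190, 0, 0, 0, 0.2],
    [0, 0, -200, 0, 0, 0, 0.15],
  ],
)

```text
time: 27.08
tcp_pos: [0.5499, 0.0085, 0.2965]
eef_rot: [3.133, 0.001, 1.517]
wrist_force: [0.2, 0.3, 0.5]
width: 0.0725
```

Run:
```python
from m import *
c=snap('wrist','w17'); rims(c,z=.053,roi=(100,0,520,250)); to((.53,.40,.31,1.486))
```

```text
rim px [322. 176.] xy 547.3 7.8 size 99.3 50.4 yaw -3.1 psi 1.517
rim px [242. 173.] xy 540.1 -75.8 size 99.9 51.4 yaw -3.1 psi 1.516
t 27.12 tcp [0.5497 0.0085 0.2957] psi 1.517 F [ 0.5 -0.2  0.4] w 0.0729
[389.8 -40.6 -14.8] [0.0075 0.0005 0.031 ]
```

View pics/w17.png

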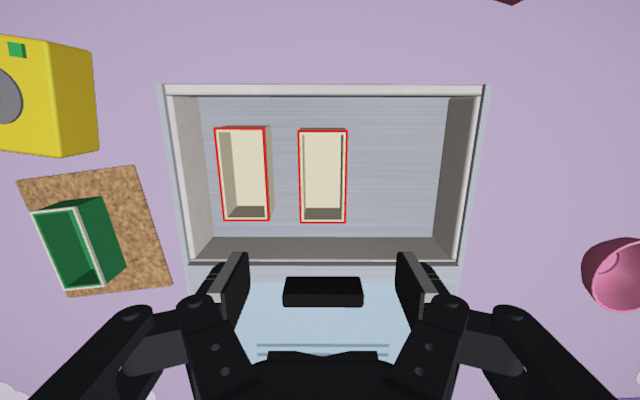

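Two cream tins stand in the tub at (242,173) and (322,176), and the slot on the right is free.

Call:
apply_moves(
  plan=[
    [60, -6, -14, 0, 0, 0.03, 0.15],
    [120, -12, -14, 0, 0, 0.03, 0.15],
    [180, -18, -14, 0, 0, 0.03, 0.15],
    [240, -24, -14, 0, 0, 0.03, 0.15],
    [300, -30, -14, 0, 0, 0.03, 0.15],
    [360, -36, -14, 0, 0, 0.03, 0.15],
    [390, -40, -14, 0, 0, 0.03, 0.15],
    [390, -40, -14, 0, 0, 0.03, 0.15],
  ],
)

```text
time: 28.12
tcp_pos: [0.5292, 0.4022, 0.3051]
eef_rot: [3.139, 0.004, 1.491]
wrist_force: [0.3, -0.8, -0.9]
width: 0.0726
```

Run:
```python
from m import *
c=snap('wrist','w18'); rims(c,roi=(200,0,520,250)); to((.4882,.4284,.15,1.486),(.4882,.4284,.083,1.486))
```

```text
rim px [346. 136.] xy 487.9 429.1 size 99.7 50.5 yaw -4.6 psi 1.49
t 28.18 tcp [0.5298 0.4007 0.3059] psi 1.4889 F [1.2 0.1 0. ] w 0.0727
[ 24.9 -44.3 155.6] [0.0037 0.0039 0.0029]
[ 25.1 -44.5 222.6] [0.0037 0.0039 0.0029]
```

View pics/w18.png

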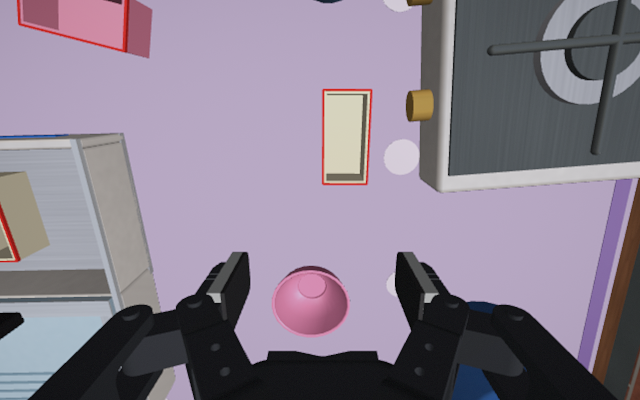

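Run:
```python
from m import *
c=load('top0');w=load('w18')
for z in (0.02,.06,.09): print(z,ray(c,(133,213),z).round(3),ray(c,(131,213),z).round(3),ray(c,(121,213),z).round(3), 'wrist knob tip',ray(w,(406,105),z).round(3),'edge',ray(w,(428,105),z).round(3))
```

```text
0.02 [0.459 0.503 0.02 ] [0.459 0.508 0.02 ] [0.459 0.537 0.02 ] wrist knob tip [0.459 0.5   0.02 ] edge [0.461 0.524 0.02 ]
0.06 [0.458 0.484 0.06 ] [0.458 0.489 0.06 ] [0.458 0.517 0.06 ] wrist knob tip [0.458 0.489 0.06 ] edge [0.46  0.511 0.06 ]
0.09 [0.457 0.47  0.09 ] [0.457 0.475 0.09 ] [0.457 0.501 0.09 ] wrist knob tip [0.458 0.482 0.09 ] edge [0.46  0.501 0.09 ]
```

Call:
apply_moves(
  plan=[
    [25, -44, 40, 0, 0.004, 0, 0.24],
    [25, -44, 90, 0, 0.004, 0, 0.24],
    [25, -44, 140, 0, 0.004, 0, 0.24],
    [25, -44, 155, 0, 0.004, 0, 0.24],
    [25, -44, 155, 0, 0.004, 0, 0.24],
  ],
)

```text
time: 28.8
tcp_pos: [0.4883, 0.4271, 0.1495]
eef_rot: [3.14, 0.002, 1.487]
wrist_force: [0.5, 1.1, 0.8]
width: 0.0646
```

Run:
```python
from m import *
c=snap('wrist','w19');  to((.4882,.4288,.083,1.488))
```

```text
t 28.85 tcp [0.4894 0.428  0.1518] psi 1.4877 F [0.5 0.7 0.9] w 0.0648
[ 0.6 -1.6 68.8] [ 0.0048 -0.0008 -0.0003]
```

View pics/w19.png

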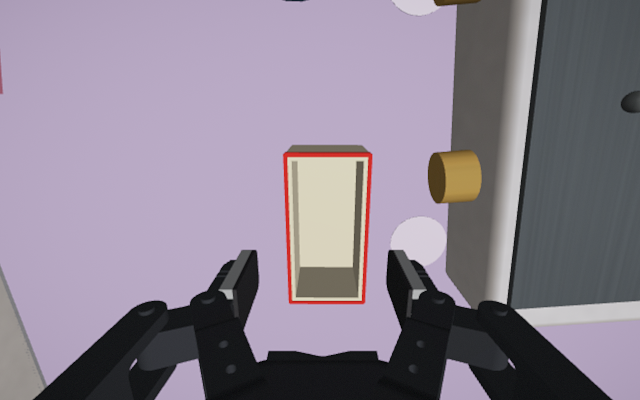

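Call:
apply_moves(
  plan=[
    [2, -1, 35, 0.005, 0, 0, 0.24],
    [2, -1, 58, 0.005, 0, 0, 0.24],
    [2, -1, 68, 0.005, 0, 0, 0.24],
    [2, -1, 68, 0.005, 0, 0, 0.24],
    [2, -1, 68, 0.005, 0, 0, 0.24],
    [2, -1, 68, 0.005, 0, 0, 0.7],
    [2, -1, 68, 0.005, 0, 0, 0.7],
    [2, -1, 68, 0.005, 0, 0, 0.7],
  ],
)

```text
time: 29.85
tcp_pos: [0.4898, 0.4308, 0.0859]
eef_rot: [3.139, -0.003, 1.488]
wrist_force: [0.2, 0.0, 5.6]
width: 0.0491
```

Call:
apply_moves(
  plan=[
    [0, 0, 0, 0, 0, 0, 0.7],
    [0, 0, -30, 0, 0, 0, 0.7],
    [0, 0, -80, 0, 0, 0, 0.7],
    [0, 0, -140, 0, 0, 0, 0.7],
    [0, 0, -150, 0, 0, 0, 0.7],
  ],
)

```text
time: 30.48
tcp_pos: [0.491, 0.4317, 0.2415]
eef_rot: [3.132, -0.009, 1.488]
wrist_force: [0.9, -0.1, -1.7]
width: 0.0494
```

Run:
```python
from m import *
c=snap('wrist','w20'); to((.553,.092,.23,1.517),(.553,.092,.15,1.517))
```

```text
t 30.52 tcp [0.4906 0.4313 0.2401] psi 1.4878 F [-0.   0.4 -0.8] w 0.0492
[-333.1   90.2    8.3] [ 0.0079 -0.0073 -0.0292]
[-333.7   89.6   88.3] [ 0.0079 -0.0073 -0.0292]
```

View pics/w20.png

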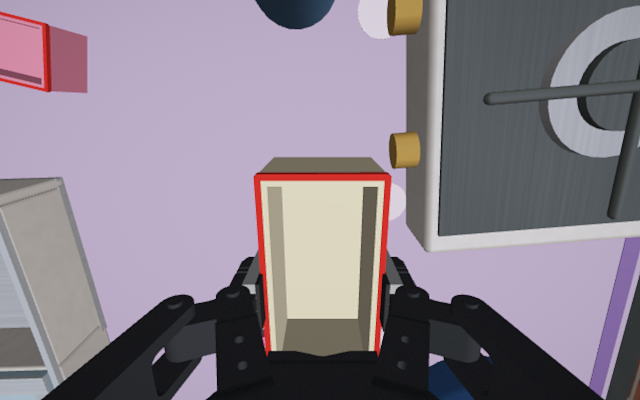

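The third tin is held level, rim (257-389, 175). I carry it to the last slot.

Call:
apply_moves(
  plan=[
    [-55, 15, 0, 0, 0, -0.03, 0.7],
    [-110, 30, 0, 0.008, -0.007, -0.03, 0.7],
    [-165, 45, 0, 0.008, -0.007, -0.03, 0.7],
    [-220, 60, 0, 0.008, -0.007, -0.03, 0.7],
    [-275, 75, 0, 0.008, -0.007, -0.03, 0.7],
    [-333, 90, 8, 0.008, -0.007, -0.03, 0.7],
    [-333, 90, 50, 0.008, -0.007, -0.03, 0.7],
    [-333, 90, 80, 0.008, -0.007, -0.03, 0.7],
  ],
)

```text
time: 31.52
tcp_pos: [0.5512, 0.0912, 0.1532]
eef_rot: [-3.135, 0.0, 1.515]
wrist_force: [-0.5, 0.6, -2.2]
width: 0.0494
```

Run:
```python
from m import *
c=snap('wrist','w21'); to((.552,.092,.096,1.517))
```

```text
t 31.57 tcp [0.5485 0.0915 0.1483] psi 1.5161 F [-0.9  0.4 -5.3] w 0.0495
[ 0.7  4.2 52.2] [-0.015   0.0009 -0.0009]
```

View pics/w21.png

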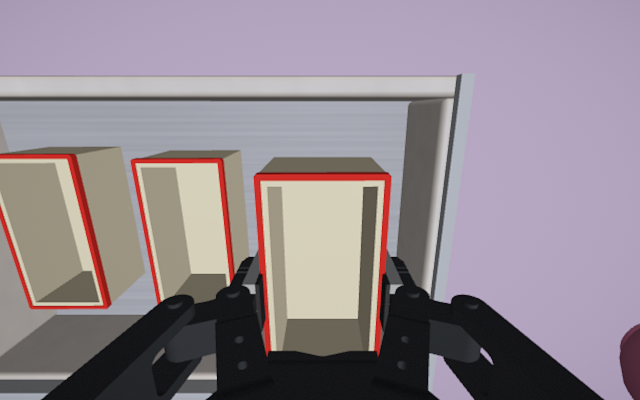

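Call:
apply_moves(
  plan=[
    [0, 3, 20, -0.015, 0, 0, 0.7],
    [0, 3, 36, -0.015, 0, 0, 0.7],
    [0, 3, 46, -0.015, 0, 0, 0.7],
    [0, 3, 51, -0.015, 0, 0, 0.7],
    [0, 3, 52, -0.015, 0, 0, 0.7],
    [0, 3, 53, -0.015, 0, 0, 0.7],
  ],
)

```text
time: 32.33
tcp_pos: [0.5515, 0.0914, 0.0963]
eef_rot: [3.14, 0.001, 1.516]
wrist_force: [-0.5, -0.3, -2.0]
width: 0.0495
```

Call:
apply_moves(
  plan=[
    [0, 0, 2, 0, 0, 0, 0.7],
    [0, 0, 3, 0, 0, 0, 0.7],
    [0, 0, 3, 0, 0, 0, 0.7],
  ],
)

```text
time: 32.7
tcp_pos: [0.5519, 0.0915, 0.0939]
eef_rot: [3.138, 0.001, 1.516]
wrist_force: [-0.3, -0.6, 0.3]
width: 0.0496
```

Call:
apply_moves(
  plan=[
    [0, 0, 1.5, 0, 0, 0, 0.7],
    [0, 0, 2, 0, 0, 0, 0.7],
  ],
)

```text
time: 32.95
tcp_pos: [0.552, 0.0914, 0.0939]
eef_rot: [3.138, 0.0, 1.516]
wrist_force: [-4.0, -0.2, 9.5]
width: 0.0491
```

Contact. Release, rise, and check.

Call:
apply_moves(
  plan=[
    [0, 0, 0, 0, 0, 0, 0.25],
    [0, 0, 0, 0, 0, 0, 0.25],
    [0, 0, 0, 0, 0, 0, 0.25],
    [0, 0, -40, 0, 0, 0, 0.25],
    [0, 0, -90, 0, 0, 0, 0.25],
    [0, 0, -150, 0, 0, 0, 0.25],
    [-85, 60, -200, 0, 0, 0, 0.5],
    [-85, 80, -200, 0, 0, 0, 1],
  ],
)

```text
time: 33.95
tcp_pos: [0.6252, 0.0037, 0.296]
eef_rot: [3.134, 0.001, 1.518]
wrist_force: [1.7, 0.6, 0.4]
width: 0.028
```

Run:
```python
from m import *
c=snap('wrist','w22'); snap('scene','s22'); rims(c,z=.053,roi=(100,0,520,250)); to((.69,.001,.3,1.517),(.69,.001,.163,1.517))
```

```text
rim px [323. 101.] xy 548.1 7.8 size 99.5 50.5 yaw -3.0 psi 1.518
rim px [408.  98.] xy 550.2 90.1 size 99.9 51.6 yaw -3.1 psi 1.516
rim px [237.  97.] xy 540.4 -75.8 size 99.7 51.4 yaw -3.2 psi 1.516
t 34.05 tcp [ 6.287e-01 -1.000e-04  2.936e-01] psi 1.5112 F [-0.1  0.5 -0.6] w 0.0135
[ 4.7 61.1 -5.9] [ 0.0087  0.0027 -0.0057]
[  5.1  60.  131.1] [ 0.0087  0.0027 -0.0057]
```

View pics/w22.png

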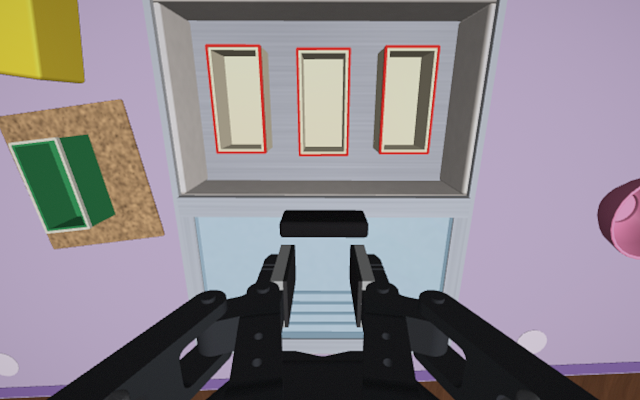

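View pics/s22.png

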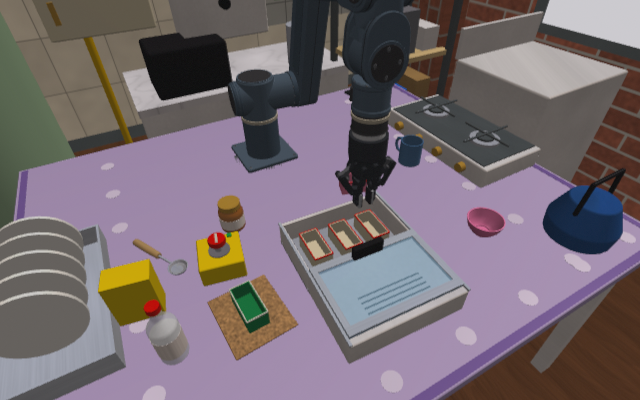

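All three cream tins stand level in the tub at (237,97), (323,101) and (408,98). Green is on the mat and the button is down. To close the cover I go in behind the handle.

Call:
apply_moves(
  plan=[
    [4, 30, 0, 0.009, 0, 0, 1],
    [5, 60, 0, 0.009, 0.003, -0.006, 1],
    [5, 61, 0, 0.009, 0.003, -0.006, 1],
    [5, 61, 40, 0.009, 0.003, -0.006, 1],
    [5, 61, 80, 0.009, 0.003, -0.006, 1],
    [5, 61, 85, 0.009, 0.003, -0.006, 1],
  ],
)

```text
time: 34.8
tcp_pos: [0.6873, 0.0016, 0.2045]
eef_rot: [-3.132, -0.001, 1.518]
wrist_force: [-0.8, 1.0, 0.1]
width: 0.0002
```

Run:
```python
from m import *
c=snap('wrist','w23'); to((.69,.001,.163,1.517),(.51,.0105,.163,1.517))
for p in [(.665,.042,.116),(.663,-.04,.116)]: print(proj(c,[p]))
```

```text
t 34.85 tcp [0.6884 0.0015 0.2065] psi 1.5175 F [0.2 0.4 0.5] w -0.0003
[-0.4  1.9 43.5] [-0.0063 -0.0006  0.0005]
[  -0.5 -178.3   44.7] [-0.0063 -0.0006  0.0005]
[[394.44063717 207.36214843]]
[[245.50148522 211.56015171]]
```

View pics/w23.png

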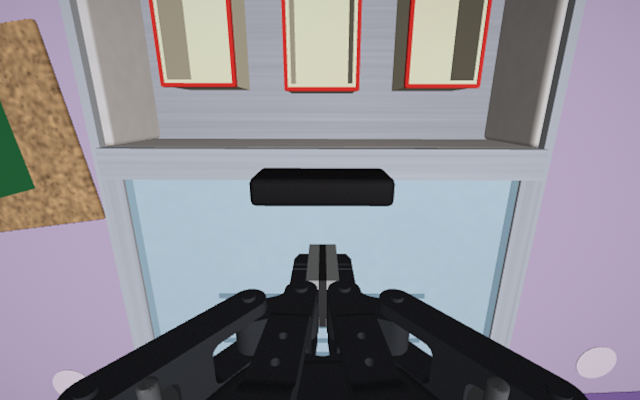

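The fingertips (322,245) are behind the handle's rear top edge, at row 205. I go down and draw the cover shut.

Call:
apply_moves(
  plan=[
    [0, 2, 25, -0.006, 0, 0, 1],
    [0, 2, 43, -0.006, 0, 0, 1],
    [0, 2, 43, -0.006, 0, 0, 1],
    [0, -15, 43, -0.006, 0, 0, 1],
    [0, -35, 43, -0.006, 0, 0, 1],
    [0, -60, 43, -0.006, 0, 0, 1],
    [0, -85, 44, -0.006, 0, 0, 1],
    [0, -110, 44, -0.006, 0, 0, 1],
  ],
)

```text
time: 35.85
tcp_pos: [0.5798, 0.0073, 0.166]
eef_rot: [3.135, -0.001, 1.518]
wrist_force: [3.3, 0.7, -0.0]
width: -0.0001
```

Run:
```python
from m import *
to((.495,.0115,.163,1.517))
snap('wrist','w24')
```

```text
t 35.85 tcp [0.5798 0.0073 0.166 ] psi 1.5175 F [ 3.3  0.7 -0. ] w -0.0001
[ -0.4 -84.9   2.4] [ 0.0064 -0.0007  0.0005]
```

View pics/w24.png

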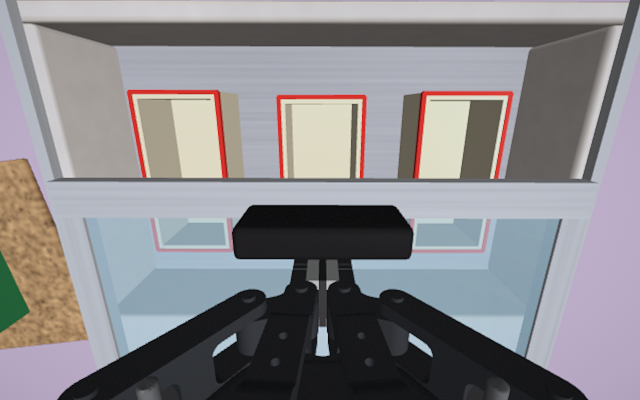

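The cover is half shut and passing over the tins. I continue.

Call:
apply_moves(
  plan=[
    [0, -25, 1, 0.006, 0, 0, 1],
    [0, -50, 2, 0.006, 0, 0, 1],
    [0, -68, 2, 0.006, 0, 0, 1],
    [0, -78, 2, 0.006, 0, 0, 1],
    [0, -84, 2, 0.006, 0, 0, 1],
    [0, -88, 2, 0.006, 0, 0, 1],
    [0, -88, 2, 0.006, 0, 0, 1],
  ],
)

```text
time: 36.78
tcp_pos: [0.4935, 0.0121, 0.1654]
eef_rot: [3.134, -0.001, 1.518]
wrist_force: [12.8, 0.1, -3.3]
width: -0.0001
```

Call:
apply_moves(
  plan=[
    [0, -2, 0, 0, 0, 0, 1],
    [0, 12, 0, 0, 0, 0, 1],
    [0, 15, -40, 0, 0, 0, 1],
    [0, 15, -90, 0, 0, 0, 1],
    [0, 40, -130, 0, 0, 0, 1],
    [0, 60, -130, 0, 0, 0, 1],
  ],
)

```text
time: 37.52
tcp_pos: [0.555, 0.0085, 0.3003]
eef_rot: [3.127, -0.0, 1.518]
wrist_force: [-0.6, 0.3, 0.2]
width: 0.0002
```

Run:
```python
from m import *
to((.447,-.296,.25,1.5),(.447,-.296,.147,1.5))
snap('wrist','w25');snap('scene','s25')
```

```text
t 37.52 tcp [0.555  0.0085 0.3003] psi 1.5176 F [-0.6  0.3  0.2] w 0.0002
[-309.8  -92.3   48.9] [ 0.0144 -0.0006  0.0176]
[-309.9  -93.8  151.9] [ 0.0144 -0.0006  0.0176]
```

View pics/w25.png

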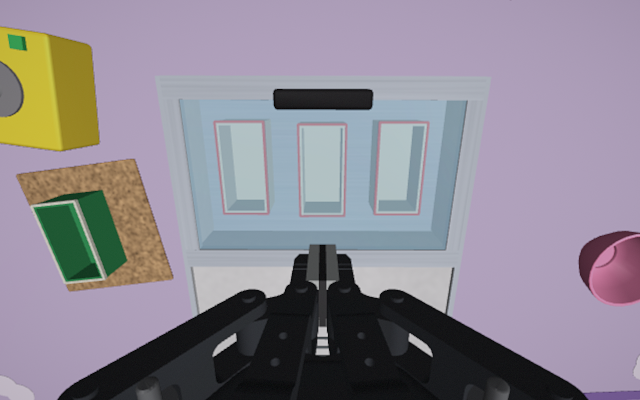

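View pics/s25.png

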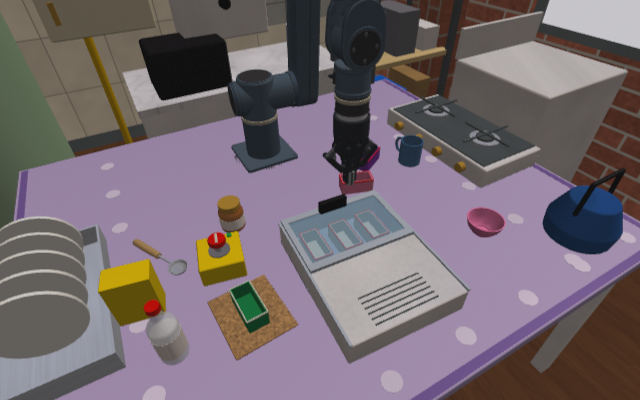

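The cover is shut with the three tins under it, handle at (333,204) in the scene view. Before turning the button I compare the handle with the opening picture, and also look for any moved tin.

Run:
```python
from m import *
for n in ['scene0','s25']:
    c=load(n); g=cv2.inRange(cv2.cvtColor(c['color'],cv2.COLOR_RGB2HSV),(0,0,0),(180,255,50)); g[:193]=0;g[217:]=0;g[:,:312]=0;g[:,355:]=0
    ys,xs=np.nonzero(g); print(n,xs.mean(),ys.mean(),len(xs),ys.max())
print(ray(load('w25'),(323,90),.116))
```

```text
scene0 332.9339622641509 204.88993710691824 318 214
s25 331.94984326018806 203.56739811912226 319 213
[0.46873808 0.01316683 0.116     ]
```

Call:
apply_moves(
  plan=[
    [-60, -18, 0, 0, 0, 0, 0.15],
    [-120, -36, 0, 0.014, 0, 0, 0.15],
    [-180, -54, 0, 0.014, 0, 0, 0.15],
    [-240, -72, 0, 0.014, 0, 0, 0.15],
    [-300, -90, 0, 0.014, 0, 0, 0.15],
    [-310, -92, 40, 0.014, 0, 0, 0.15],
    [-310, -92, 70, 0.014, 0, 0, 0.15],
    [-310, -92, 70, 0.014, 0, 0, 0.15],
  ],
)

```text
time: 38.62
tcp_pos: [0.444, -0.2946, 0.2205]
eef_rot: [-3.127, -0.007, 1.517]
wrist_force: [-0.6, 0.3, 0.1]
width: 0.0726
```

Run:
```python
from m import *
to((.447,-.296,.147,1.5))
c=snap('wrist','w26');t=snap('top','t26')
print('red');rects(c,(0,150,100),(6,255,255),.101,roi=(240,100,400,300),amin=20)
print('handle');rects(t,(0,0,0),(180,255,40),.116,roi=(270,180,350,215),amin=20)
```

```text
t 38.62 tcp [ 0.444  -0.2946  0.2205] psi 1.5167 F [-0.6  0.3  0.1] w 0.0726
[-1.7  4.1 73.4] [-0.0144 -0.0069  0.0168]
red
px [314. 230.] xy 444.9 -300.3 size 43.9 41.2 long axis deg -3.2
handle
px [305. 205.] xy 474.9 12.3 size 70.7 10.2 long axis deg 86.0
```

View pics/w26.png

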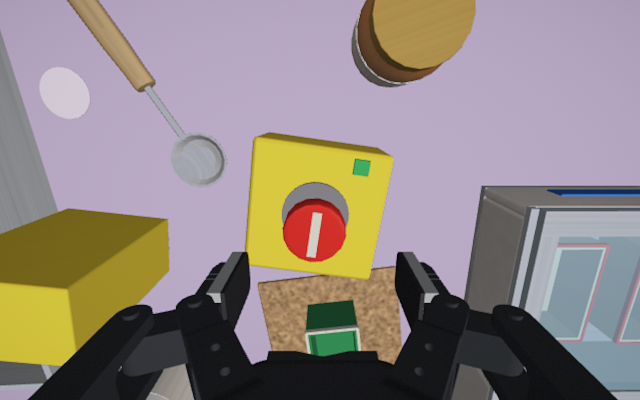

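View pics/t26.png

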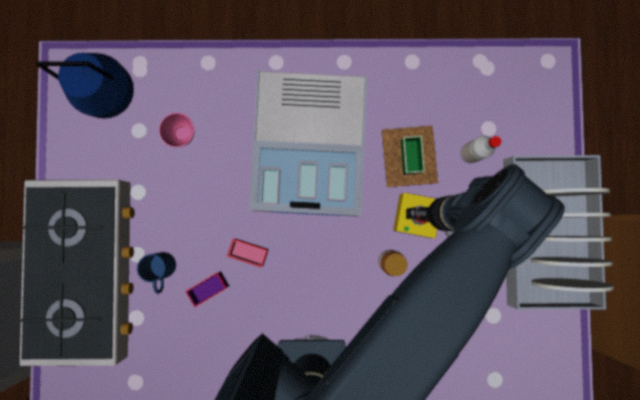

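Run:
```python
from m import *
to((.447,-.297,.147,1.5))
c=snap('wrist','w27')
for n in ['w2','w26','w27']:
    print(n);rects(load(n),(0,150,100),(6,255,255),.101,roi=(240,100,400,300),amin=20)
c=load('t26')
for (u,v) in [(271,187),(307,181),(338,183)]: print(ray(c,(u,v),.04).round(3))
c=load('s25');print('scene red',end=' ')
```

```text
t 38.73 tcp [ 0.4461 -0.2957  0.2247] psi 1.5178 F [ 0.7 -1.   0.6] w 0.0725
[-1.4  1.6 77.7] [-0.0077 -0.0018  0.0178]
w2
px [318. 218.] xy 444.4 -300.1 size 42.3 41.4 long axis deg -1.8
w26
px [314. 230.] xy 444.9 -300.3 size 43.9 41.2 long axis deg -3.2
w27
px [316. 224.] xy 445.2 -300.3 size 44.6 41.1 long axis deg -1.8
[0.529 0.108 0.04 ]
[0.545 0.008 0.04 ]
[ 0.539 -0.079  0.04 ]
scene red
```

Run:
```python
from m import *
to((.4458,-.298,.147,1.517))
```

```text
t 38.77 tcp [ 0.4467 -0.296   0.2259] psi 1.518 F [ 0.3 -0.2  0.8] w 0.0723
[-2.  -0.4 78.9] [-0.0056 -0.0003  0.001 ]
```

Call:
apply_moves(
  plan=[
    [-2, 0, 40, -0.005, 0, 0, 0.15],
    [-2, 0, 65, -0.005, 0, 0, 0.15],
    [-2, 0, 78, -0.005, 0, 0, 0.15],
    [-2, 0, 79, -0.005, 0, 0, 0.15],
    [-2, 0, 79, -0.005, 0, 0, 0.15],
    [-2, 0, 79, -0.005, 0, 0, 0.7],
    [-2, 0, 79, -0.005, 0, 0, 0.7],
    [-2, 0, 79, -0.005, 0, 0, 0.7],
  ],
  newtons=25,
)

```text
time: 39.78
tcp_pos: [0.4466, -0.2989, 0.1478]
eef_rot: [3.141, 0.002, 1.518]
wrist_force: [-0.6, -2.5, 0.9]
width: 0.0432
```

Run:
```python
from m import *
st(); c=snap('wrist','w28');snap('scene','s28')
cv2.imwrite('pics/c28.png',np.hstack([cv2.resize(load('s28')['color'][190:300,160:280],None,fx=3,fy=3)])[:,:,::-1])
```

```text
time 39.775
tcp_pos [ 0.4466 -0.2989  0.1478]
eef_rot [3.1407e+00 1.8000e-03 1.5177e+00]
joints [-7.142e-01  1.019e-01 -1.550e-01  1.312e+00 -9.000e-04 -6.611e-01]
wrist_force [-0.5784 -2.4703  0.8951]
width 0.0432
```

View pics/w28.png

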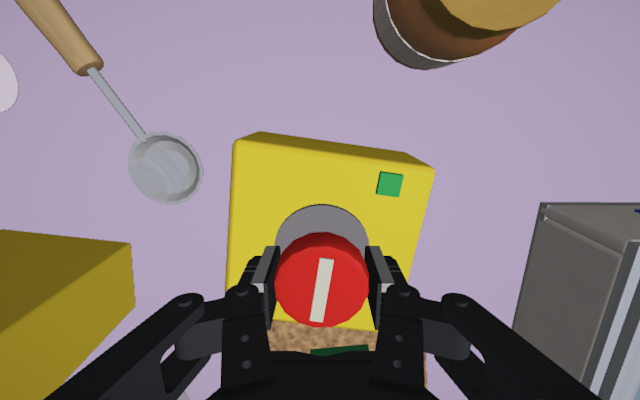

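View pics/c28.png

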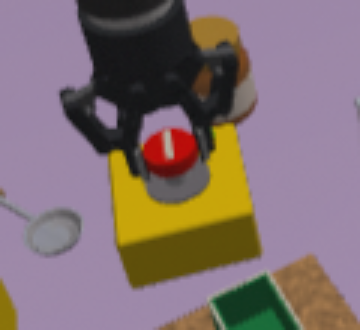

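The head is gripped in the middle of the pads, 43 mm across. I turn it clockwise at constant height.

Call:
apply_moves(
  plan=[
    [0, 0, 0, 0, 0, 0.15, 0.7],
    [0, 0, 0, 0, 0, 0.3, 0.7],
    [0, 0, 0, 0, 0, 0.45, 0.7],
    [0, 0, 0, 0, 0, 0.6, 0.7],
    [0, 0, 0, 0, 0, 0.75, 0.7],
    [0, 0, 0, 0, 0, 0.9, 0.7],
    [0, 0, 0, 0, 0, 0.9, 0.7],
    [0, 0, 0, 0, 0, 0.9, 0.7],
  ],
  newtons=30,
)

```text
time: 40.88
tcp_pos: [0.447, -0.2987, 0.1479]
eef_rot: [3.139, -0.001, 0.62]
wrist_force: [1.9, 0.4, 1.8]
width: 0.0432
```

Run:
```python
from m import *
st(); c=snap('wrist','w29')
```

```text
time 40.875
tcp_pos [ 0.447  -0.2987  0.1479]
eef_rot [ 3.1394e+00 -9.0000e-04  6.2000e-01]
joints [-7.1390e-01  1.0190e-01 -1.5480e-01  1.3117e+00  3.0000e-04  2.3690e-01]
wrist_force [1.8662 0.3834 1.8131]
width 0.0432
```

View pics/w29.png

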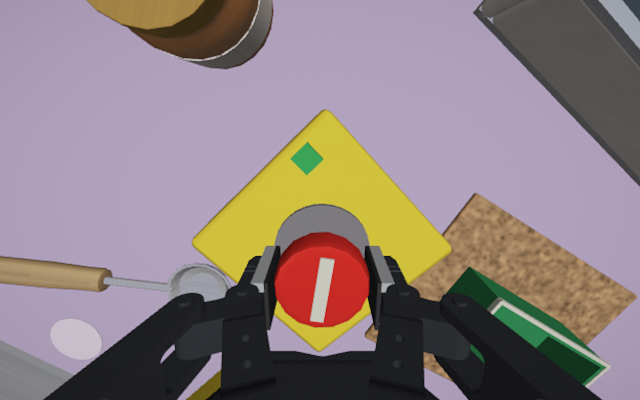

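The white bar turned with the gripper by 0.9 rad without slipping. I release and rise.

Call:
apply_moves(
  plan=[
    [0, 0, 0, 0, 0, 0.9, 0.1],
    [0, 0, 0, 0, 0, 0, 0.1],
    [0, 0, 0, 0, 0, 0, 0.1],
    [0, 0, 0, 0, 0, 0, 0.1],
  ],
)

```text
time: 41.42
tcp_pos: [0.4466, -0.2984, 0.1474]
eef_rot: [3.141, -0.0, 0.618]
wrist_force: [-0.2, -1.0, -0.5]
width: 0.077
```

The first row carried a leftover 0.9 turn. It was clockwise while opening and harmless. Now I rise and clear the view.

Call:
apply_moves(
  plan=[
    [0, 0, -30, 0, 0, 0, 0.1],
    [0, 0, -80, 0, 0, 0, 0.1],
    [0, 0, -130, 0, 0, 0, 0.1],
    [0, -40, -150, 0, 0, 0, 0.1],
    [0, -100, -150, 0, 0, 0, 0.1],
    [0, -150, -150, 0, 0, 0, 0.1],
    [0, -170, -150, 0, 0, 0, 0.1],
    [0, -170, -150, 0, 0, 0, 0.1],
  ],
)

```text
time: 42.42
tcp_pos: [0.3476, -0.159, 0.2976]
eef_rot: [3.139, -0.001, 0.618]
wrist_force: [-0.4, -0.5, -0.4]
width: 0.0771
```

Run:
```python
from m import *
st(); s=snap('scene','s30');t=snap('top','t30')
for n in ['scene0','s2','s30']:
    c=load(n); hsv=cv2.cvtColor(c['color'],cv2.COLOR_RGB2HSV)
    m=cv2.inRange(hsv,(0,150,70),(7,255,255)); m[:,:190]=0;m[:225]=0;m[270:]=0;m[:,240:]=0
    ys,xs=np.nonzero(m); print(n,xs.min(),xs.max(),ys.min(),ys.max())
print('handle');rects(t,(0,0,0),(180,255,40),.116,roi=(270,180,350,215),amin=20)
print('mat');rects(t,(5,60,60),(20,255,220),.006,roi=(360,100,450,195))
print('green');rects(t,(65,80,40),(92,255,255),.03,roi=(380,120,440,190))
```

```text
time 42.425
tcp_pos [ 0.3476 -0.159   0.2976]
eef_rot [ 3.1393e+00 -6.0000e-04  6.1780e-01]
joints [-6.0470e-01 -3.2790e-01 -2.4890e-01  1.6475e+00 -2.0000e-04  3.4820e-01]
wrist_force [-0.399  -0.5308 -0.3573]
width 0.0771
scene0 207 224 230 245
s2 208 225 233 248
s30 207 224 230 245
handle
px [305. 205.] xy 474.3 12.3 size 70.2 10.4 long axis deg 89.6
mat
px [409. 156.] xy 620.1 -288.6 size 166.9 147.0 long axis deg 4.4
green
px [412. 155.] xy 619.4 -290.1 size 93.0 51.4 long axis deg 2.7
```

View pics/s30.png

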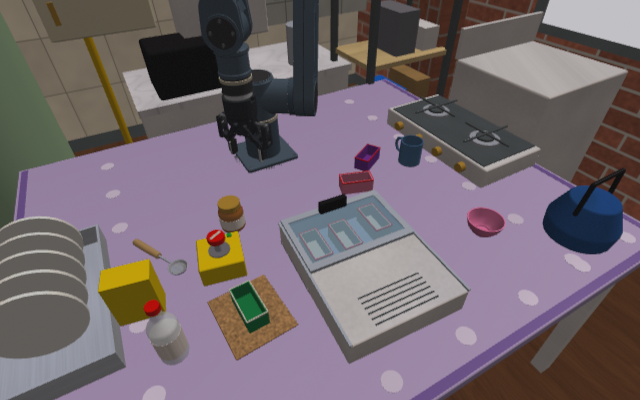

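View pics/t30.png

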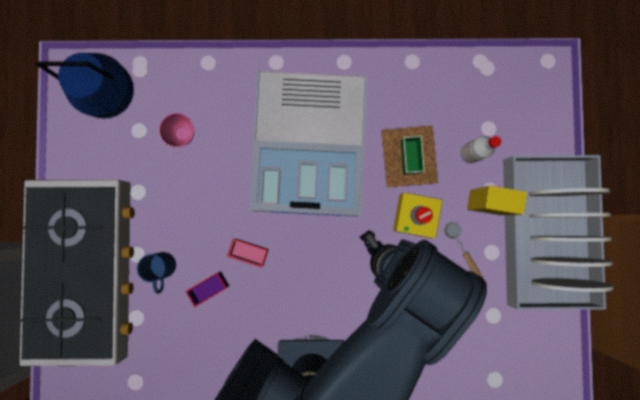

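Run:
```python
from m import *
a=cv2.resize(load('s30')['color'][185:285,275:415],None,fx=4,fy=4,interpolation=cv2.INTER_CUBIC)
b=cv2.resize(load('t30')['color'][135:220,245:370],None,fx=1.88*1.0,fy=1.88,interpolation=cv2.INTER_CUBIC)
b=cv2.copyMakeBorder(b,0,400-b.shape[0],0,0,cv2.BORDER_CONSTANT)
cv2.imwrite('pics/c30.png',np.hstack([a,b])[:,:,::-1]); print(a.shape,b.shape)
```

```text
(400, 560, 3) (400, 235, 3)
```

View pics/c30.png

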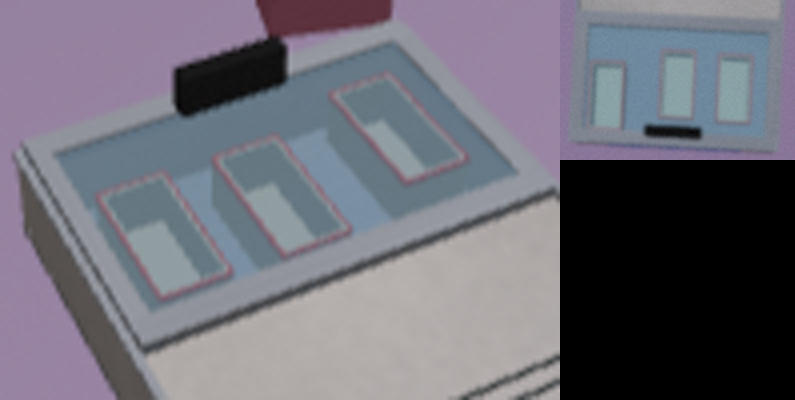

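The crop shows all three tins upright in the tub with level rims. One was nudged about 2–3 cm, which was not my doing. The cover's handle is home and the button is back at its starting height, (215,238). Handing in.

```bash
python3 -c "
from workcell import job,monitor
print(job.finish_job())"
```

```text
the job is handed in; nothing more can be done
None
```

The changeover is done in the order asked, and I handed it in at about 42 s of robot time with the arm clear of everything.

**What I did**
- I pressed the red button until it latched, with the cover still shut, then slid the cover open to its stop.
- The green tin went onto the cork mat, and all three cream tins went into the tub.
- I slid the cover shut to its stop, then turned the button 0.9 rad clockwise and let go. It sprang up.

**What the last checks showed**
- **Button:** the red head is back at its starting pixels in the scene view. It sat 3 px lower while latched.
- **Green tin:** it stands about 2 mm from the middle of the mat.
- **Cream tins:** all three stand upright under the shut cover.
- **Other kitchen things:** none looked moved in the last pictures.

**What disagreed or went off plan**
- **Left cream tin:** it shifted 2–3 cm inside the tub while the arm was elsewhere. It is still upright, so I left it.
- **Cover position:** the top view puts the handle about 6 mm nearer the robot than at the start (474 against 481 mm). The scene view moved only about 1 px. The cover is hard against its stop, and the travel I measured was about 181 mm against the nominal 180.
- **First cream tin:** I pressed it onto the tub floor with about 24 N because I had gripped it slightly high. It ended up standing level.
- **Releasing the button:** one row of the release move still carried a leftover clockwise turn. It had no visible effect.

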